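# Press the screens home on the repaired phones

## Robot

A 7-joint arm with a two-finger parallel gripper is mounted at the origin on the work surface. World frame = base frame: x ahead of the robot, y to its left, z up, the work surface at z = 0. Lengths are in m, angles in rad, forces in N, time in s.
With the tool pointing down it reaches from about 0.4 to 0.85 m from the base axis. Payload 10.4 kg.
Tool frame: the origin (TCP) lies midway between the tips of the shut fingers; the grasp point (between the pads) lies 19 mm behind it; z points along the fingers, y is the direction in which the jaws open and shut (so a half turn about z gives the same grasp; the last joint's range is limited). The gripper opens to 87 mm and grips with 3 to 60 N. Pads are 19 mm wide; open, the fingers measure 117 mm over their backs; the gripper's body (75 mm by 190 mm) begins 51 mm behind the grasp point.
Start: joints at [-1.358, 0.332, -0.065, 1.46, 0.022, 1.35, -0.088], TCP at [0.146, 0.608, 0.223] pointing down, gripper open.
Joint ranges: [-2.6, 2.6], [-0.5, 2.12], [-1.47, 1.34], [0.16, 2.42], [-1.27, 4.41], [0.06, 2.06], [-2.6, 2.6]. Speed limits (rad/s): [2.22, 2.22, 2.79, 2.79, 3.14, 3.14, 3.14].

## Interface

Orientations are given as a unit quaternion [x, y, z, w].
In Python, from bench import r gives the robot as it stands.
- The arm moves only by the tool step_arm, never from a script. Its argument "increments" is a list of rows, each a list of 2 entries, a list of its own where there are three numbers: the shift along the tool's x, y, z in m, then the turn, a rotation vector about the tool's x, y, z in rad. A call has 1 to 5 rows; each row is the pose to reach, as a shift and turn from the pose measured when the call began, along the tool's axes at that moment; what a row does not reach only later rows make up. A row lasts 1/10 s, in which the tool goes at most 50 mm and 8.59 degrees, less where a joint would pass 70% of its speed; a pose out of reach is approached as far as the arm can. A call with a gripper value outside its range is refused whole. "hand" is the closure, from -1 (fully open) to 1 (shut), so that 0 is half open, set as the call begins (left out, the last holds). The fingers move at their own pace and stop on an object; "grip_force" is the grip in N (left out, the last holds). Time passes only in rows, so rows that repeat a pose let the fingers close. It gives the time, the measured TCP pose, the force and the opening at its end, in the units of the state.
- r.read_state(): the state, without advancing time (a new reading comes with each control period).
- r.camera(name): name is "side" or "top"; returns a dict with "pixels" (384x512x3 uint8, blue, green, red), "camera_matrix" (3x3 intrinsics, pixels), "extrinsics" (4x4, takes a point from camera to world coordinates). Camera axes: x right, y up, looking along -z (the intrinsics and any distortion apply to the point x, -y, -z); pixel columns grow to the right and rows downward; lengths in m; the calibration is good to about 2 mm. A picture is of the moment at which its call begins. There is no depth.
- r.close_job(): hands the job in, once; it reports no verdict.
The state is a dict: "time": time; "joint_positions": joint angles; "joint_vel": joint speeds; "joint_torque": joint torques, N m; "ee_pos": TCP position; "eef_rot": TCP orientation; "ft_force": force on the tool from outside, world axes, zero at the start; "torque": the same for the moment, N m; "width": finger opening in m.
Only numpy, scipy, OpenCV 4.12 (cv2) and the standard library are available. Lean on these libraries where they do the work, as an engineer would, in place of code of your own. Each camera call takes 0.05 s, during which the arm holds its last target.

## Task

Two or three repaired phones lie on the left with their screens only laid in, the top edge still standing proud. Slide each phone in turn, flat on the bench, into the hand press with its top end against the fence, pull the press lever to press the screen fully home, let the lever go back up, and slide the phone out to lie wholly on the green finished mat. The phones are delicate: never lift or tip them, push them only gently, press the screens shut with the press alone, and leave everything else on the bench where it is.

Things in the scene. Friction and masses are not known exactly. Their poses are not given: they have to be found in the camera images.
- phone_a: Rugged phone, orange frame with black corner bands, screen up, about 0.3 kg, slides at 2 to 5 N (absent in some runs). Frame 150 (its x) x 72 (y) x 12 mm tall, upright sides; 14 mm tall with the screen shut. Origin: centre of the underside. +x is the top end (light earpiece slit); at the start it points within 15 degrees of straight away from the robot (world +x).
- screen_a (a joint): Screen of phone_a: black glass 144 x 66 x 2 mm on top of the frame, 3 mm inside its outline, hinged at the bottom (-x) end. Rad: 0 = shut flush; starts at 0.030 to 0.042 (top edge 4 to 6 mm proud), home below 0.007. Stiff clips: it stays where left and takes about 40 N at the top edge to go down.
- phone_a_lip (a point): Middle of the top edge of the screen of phone_a, on the glass; 14 mm above the underside when shut.
- phone_b: Rugged phone, silver-grey frame with black corner bands, screen up, about 0.3 kg, slides at 2 to 5 N (absent in some runs). Frame 150 (its x) x 72 (y) x 12 mm tall, upright sides; 14 mm tall with the screen shut. Origin: centre of the underside. +x is the top end (light earpiece slit); at the start it points within 15 degrees of straight away from the robot (world +x).
- screen_b (a joint): Screen of phone_b: black glass 144 x 66 x 2 mm on top of the frame, 3 mm inside its outline, hinged at the bottom (-x) end. Rad: 0 = shut flush; starts at 0.030 to 0.042 (top edge 4 to 6 mm proud), home below 0.007. Stiff clips: it stays where left and takes about 40 N at the top edge to go down.
- phone_b_lip (a point): Middle of the top edge of the screen of phone_b, on the glass; 14 mm above the underside when shut.
- phone_c: Rugged phone, yellow frame with black corner bands, screen up, about 0.3 kg, slides at 2 to 5 N (absent in some runs). Frame 150 (its x) x 72 (y) x 12 mm tall, upright sides; 14 mm tall with the screen shut. Origin: centre of the underside. +x is the top end (light earpiece slit); at the start it points within 15 degrees of straight away from the robot (world +x).
- screen_c (a joint): Screen of phone_c: black glass 144 x 66 x 2 mm on top of the frame, 3 mm inside its outline, hinged at the bottom (-x) end. Rad: 0 = shut flush; starts at 0.030 to 0.042 (top edge 4 to 6 mm proud), home below 0.007. Stiff clips: it stays where left and takes about 40 N at the top edge to go down.
- phone_c_lip (a point): Middle of the top edge of the screen of phone_c, on the glass; 14 mm above the underside when shut.
- press: Green C-frame hand press, fixed. Origin: on the bench, at the centre of a loaded phone (black bed sheet, level with the bench); x into the press, y left. Loaded: phone along x, top end on the low fence (face at x=75, 110 wide, 12 high). Head 56 mm wide, front at x=28, 110 to 180 mm above the bench; column from x=95 (all mm). Below the head it is open in front and at both sides.
- ram_pad (a point): Centre of the underside of the black rubber press pad (34 mm across), at x = +55 mm, y = 0 of the press; 32 mm above the bench when up. It comes down 29.5 mm per rad of the lever and rides on a stiff buffer spring (9 N/mm): a screen is home from about 0.82 rad, a little before the stop.
- press_lever (a joint): Press lever angle in rad: 0 = at rest, leaning 0.45 rad back from upright (away from the robot); 0.9 = at its stop, 0.45 rad forward of upright, towards the robot. A damped spring brings it back to 0 when let go (about a second). The pull at the handle is 3 N at first, 6 N near the stop, and up to 22 N with a phone under the pad.
- lever_grip (a point): Middle of the red handle bar, 23 mm thick and 85 mm long, that sticks out level to the right (-y of the press) from the top of the lever rod, parallel to the hinge axis and 150 mm from it; free on all sides. In the press frame at x = +149, y = -94, z = 280 mm at rest and x = +19, z = 280 mm at the stop.
- lever_hinge (a point): Lever hinge on the right of the head, at x = +84, y = -46, z = 145 mm of the press; its axis is the y of the press, so the handle swings in an x-z plane of the press, over the top, towards the robot.
- done_mat: Green mat with a white border for finished phones, right of the press: 250 (its x) x 340 mm (its y), flat (1 mm, phones slide freely on to it). Origin: its centre.
- flux_jar: Bystander: amber jar, 48 mm across, 50 mm tall; origin at the centre of its underside. Leave it alone.
- screwdriver: Bystander: blue-handled screwdriver, 170 mm long; origin at the centre of its underside. Leave it alone.
- solder_spool: Bystander: aluminium solder spool with black flanges, 60 mm across, 42 mm tall; origin at the centre of its underside. Leave it alone.
- brush: Bystander: small brush, 160 mm long; origin at the centre of its underside. Leave it alone.
- spudger: Bystander: black plastic pry stick, 145 mm long; origin at the centre of its underside. Leave it alone.
- mug: Bystander: white mug, 80 mm across, 95 mm tall; origin at the centre of its underside. Leave it alone.

How it is judged:
By the outcome, as a careful person would: the job done as asked, in the order asked, and still so for the second after the job is handed in, with the robot touching nothing.
Of phone_a, phone_b, phone_c only 2 to 3 are there at a start; the rules pass over those that are not, and their reading is None.
At some moment in a run one of phone_a, phone_b, phone_c may be knocked a few centimetres aside while the robot is not near it.
Once in a run the grip may slacken for a moment while it holds something.
It also fails if it takes over 210 s, if anything falls off the work surface, if the arm or the gripper's body presses on something with over 40 N, if the wrist force passes 120 N, or if a joint passes its speed limit or range.

## Working session

There is one attempt and no reset: what is moved stays moved. The work goes in short steps, Python scripts to look and compute and a tool call to move; the robot and the scene stay as the last step left them, time stands still between calls to the robot, and variables do not carry over. Pictures are saved under pics/ and viewed, and the job is handed in when it is done.

Besides the shell and the picture viewer there is one more tool, called after "Emit:" as a command line: name --argument value ..., lists and objects as JSON in quotes. step_arm: Moves the arm, as the interface text tells. Its arguments: {"type":"object","properties":{"increments":{"type":"array"},"hand":{"type":"number"},"grip_force":{"type":"number"}},"required":["increments"]}

```bash
ls; mkdir -p pics
python3 - <<'E'
from bench import r
import cv2,numpy as np
print(r.read_state())
for n in ("top","side"):
    c=r.camera(n); cv2.imwrite(f"pics/{n}0.png",cv2.resize(np.array(c["pixels"]),(800,600),interpolation=cv2.INTER_CUBIC))
    print(n,c["camera_matrix"],c["extrinsics"],[k for k in c])
E
```

```text
pics
{'time': 0.0, 'joint_positions': array([-1.35758436,  0.33284928, -0.0647292 ,  1.46097262,  0.02158476,
        1.34988414, -0.08847478]), 'joint_vel': array([-5.06488939e-06,  1.71159490e-03, -1.50436282e-04, -1.10812504e-03,
        4.63442536e-04,  9.05022557e-04, -6.76738260e-04]), 'joint_torque': array([ 1.08453194e-03, -6.23239732e+01,  2.52715568e-02, -3.89904714e+01,
       -6.14034967e-02,  3.96760495e-02,  1.05040240e-04]), 'ee_pos': array([0.14591159, 0.6073204 , 0.22175317]), 'eef_rot': array([ 1.17597642e-01,  9.93061071e-01, -7.06493469e-04, -6.22120645e-05]), 'ft_force': array([-0.0088615 ,  0.3884931 ,  0.61752198]), 'torque': array([ 0.04558785,  0.00049175, -0.0137525 ]), 'width': 0.08659409280297314}
top [[366.02308761   0.         255.55914913]
 [  0.         366.02308761 191.03744089]
 [  0.           0.           1.        ]] [[ 0.02117162  0.99764203 -0.06528509  0.48818978]
 [-0.99960882  0.02231653  0.01685781 -0.06809065]
 [ 0.018275    0.06490264  0.99772425  1.33958797]
 [ 0.          0.          0.          1.        ]] ['pixels', 'camera_matrix', 'extrinsics']
side [[376.79117752   0.         255.04765874]
 [  0.         376.79117752 195.39878709]
 [  0.           0.           1.        ]] [[ 0.99039497  0.11677202 -0.07404116  0.48280977]
 [-0.13760076  0.77988663 -0.61060861 -0.81154734]
 [-0.01355829  0.61493181  0.78846372  1.14458615]
 [ 0.          0.          0.          1.        ]] ['pixels', 'camera_matrix', 'extrinsics']
```

View pics/top0.png

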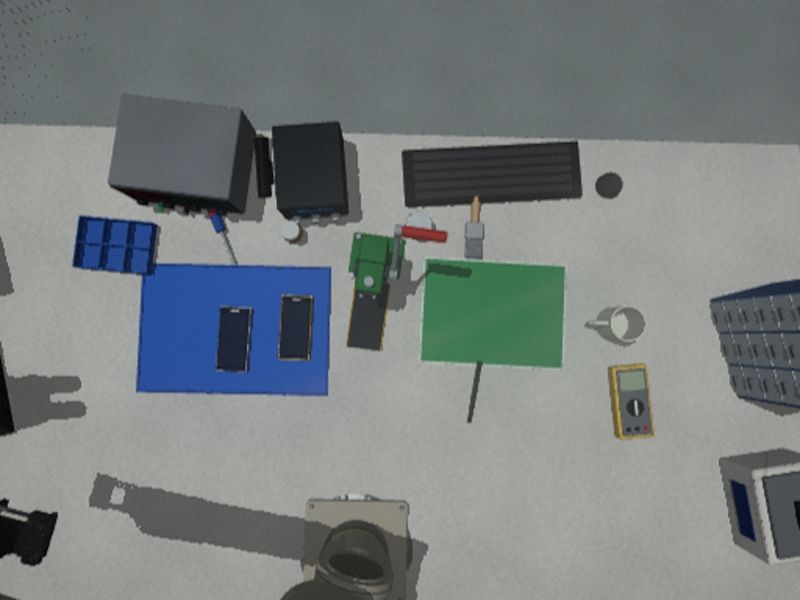

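View pics/side0.png

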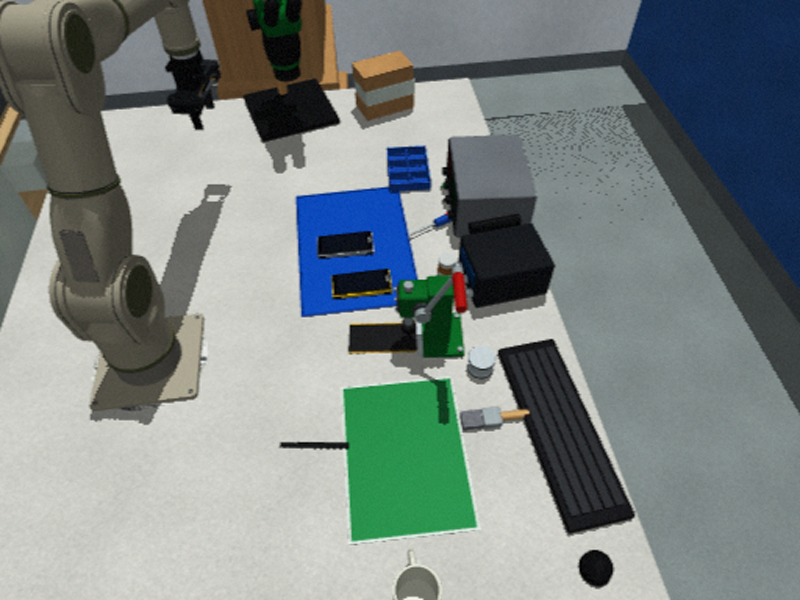

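```bash
cat > h.py <<'E'
from bench import r
import cv2,numpy as np
from scipy.spatial.transform import Rotation as R
def cam(n):
    c=r.camera(n); return np.array(c["pixels"]),np.array(c["camera_matrix"]),np.array(c["extrinsics"])
F=np.diag([1,-1,-1.])
def proj(K,E,P):
    P=np.atleast_2d(np.asarray(P,float)); q=(P-E[:3,3])@E[:3,:3]@F
    q=q@K.T; return q[:,:2]/q[:,2:]
def unproj(K,E,uv,z):
    uv=np.atleast_2d(np.asarray(uv,float)); d=np.c_[uv,np.ones(len(uv))]@np.linalg.inv(K).T@F@E[:3,:3].T
    t=(np.broadcast_to(z,(len(uv),))-E[2,3])/d[:,2]; return E[:3,3]+d*t[:,None]
def crop(im,u0,v0,w,h,s,name,dots=None):
    p=cv2.resize(im[v0:v0+h,u0:u0+w],None,fx=s,fy=s,interpolation=cv2.INTER_CUBIC)
    if dots is not None:
        for poly,col in dots:
            q=((np.asarray(poly)-[u0,v0]+.5)*s*16).round().astype(np.int32)
            cv2.polylines(p,[q],True,col,1,cv2.LINE_AA,4)
    cv2.imwrite(f"pics/{name}.png",p)
def rect(x,y,yaw,hx,hy,z):
    c,s=np.cos(yaw),np.sin(yaw)
    return np.array([[x+a*c-b*s,y+a*s+b*c,z] for a,b in((hx,hy),(hx,-hy),(-hx,-hy),(-hx,hy))])
def tool_delta(target_pos,yaw=None):
    """shift (tool axes) and rotvec for pointing-down pose with given target; yaw = angle of tool y axis (jaws) in world"""
    s=r.read_state(); Rc=R.from_quat(s["eef_rot"]); p=np.array(s["ee_pos"])
    d=Rc.inv().apply(np.array(target_pos)-p)
    out=[d.round(4)]
    if yaw is not None:
        y=np.array([np.cos(yaw),np.sin(yaw),0]); z=np.array([0,0,-1.]); cy=Rc.as_matrix()[:,1]
        if cy@y<0: y=-y
        Rt=R.from_matrix(np.c_[np.cross(y,z),y,z]); out.append((Rc.inv()*Rt).as_rotvec().round(4))
    return out
E
python3 - <<'E'
from h import *
for n,(u,v,w,hh,s) in {"top":(80,120,300,130,2.6),"side":(180,110,140,240,2.5)}.items():
    im,K,E=cam(n); np.savez(f"{n}0.npz",im=im,K=K,E=E); crop(im,u,v,w,hh,s,n+"_c0")
im,K,E=cam("top"); crop(im,130,155,110,100,7,"top_c1")
g=cv2.cvtColor(im,cv2.COLOR_BGR2HSV)
print(im[190:230:6,[142,143,144,145,158,159,160,161]][3], im[210,195:203].tolist())
s=r.read_state(); print(R.from_quat(s["eef_rot"]).as_matrix().round(3))
E
```

```text
[[52 37 32]
 [54 37 32]
 [54 38 31]
 [54 38 31]
 [45 31 26]
 [93 85 80]
 [71 54 46]
 [90 47 28]] [[58, 43, 38], [56, 44, 38], [49, 39, 35], [56, 101, 113], [76, 60, 50], [155, 83, 48], [159, 84, 48], [159, 84, 48]]
[[-0.972  0.234 -0.   ]
 [ 0.234  0.972 -0.001]
 [-0.    -0.001 -1.   ]]
```

View pics/top_c1.png

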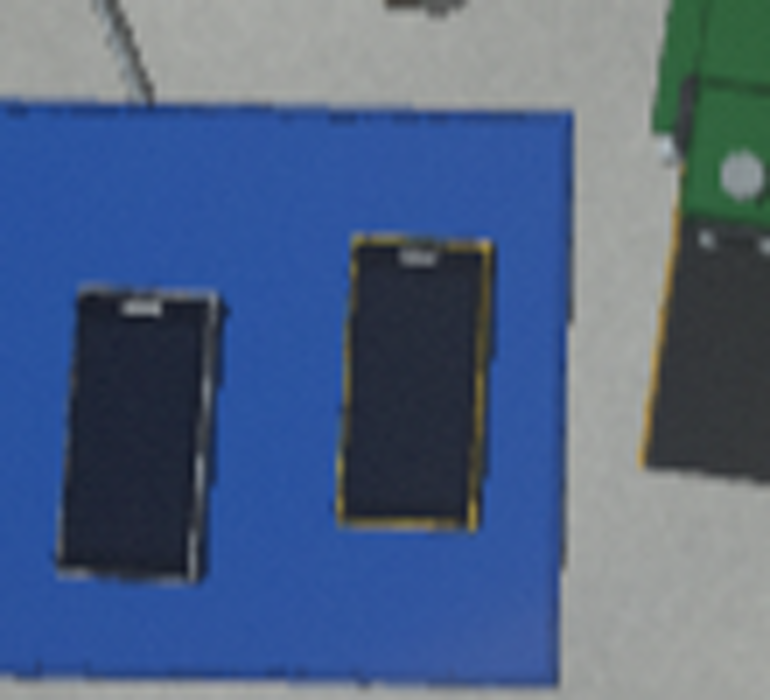

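View pics/side_c0.png

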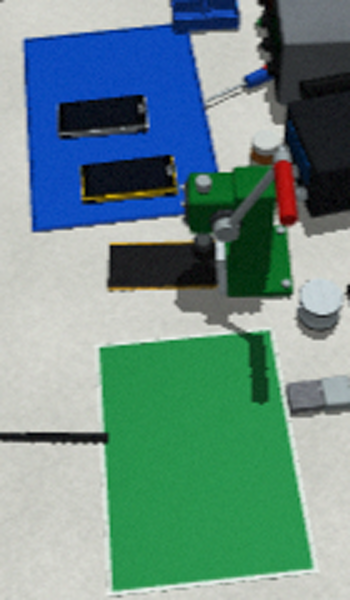

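View pics/top_c0.png

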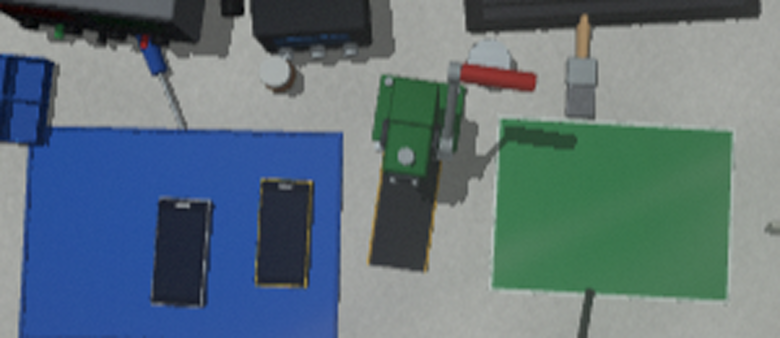

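```bash
cat >> h.py <<'E'
from scipy.optimize import least_squares
def fitrect(K,E,uv,z,hx,hy,w=None):
    """uv order (+x+y),(+x-y),(-x-y),(-x+y); NaN skip"""
    uv=np.asarray(uv,float); ok=~np.isnan(uv[:,0]); g=unproj(K,E,uv[ok],z)[:,:2].mean(0)
    f=lambda p:(proj(K,E,rect(*p,hx,hy,z))-uv)[ok].ravel()
    s=least_squares(f,[g[0],g[1],0]); return s.x,np.abs(s.fun).max()
E
python3 - <<'E'
from h import *
d=np.load("top0.npz"); im,K,E=d["im"],d["K"],d["E"]
c=lambda a:np.array(a)/7.+[130,155]-.5
# yellow: frame top
for nm,q in {"b":[(78,288),(218,291),(203,578),(58,574)],"c":[(353,235),(493,241),(478,527),(338,524)]}.items():
    print(nm,unproj(K,E,c(q),.012).round(4).tolist(), fitrect(K,E,c(q),.012,.075,.036))
s=lambda a,sc,o:np.array(a)/sc+o-.5
t=lambda a:s(a,2.6,[80,120])
print("bed bot",unproj(K,E,t([(370,265),(427,270),(383,180),(438,190)]),0).round(4).tolist())
print("mat",unproj(K,E,t([(499,120),(733,132),(727,299),(493,288)]),0.001).round(4).tolist())
print("mat fit",fitrect(K,E,t([(499,120),(733,132),(727,299),(493,288)]),0.001,.125,.17))
print("handle",unproj(K,E,t([(462,72),(535,82)]),0.28).round(4).tolist())
print("knob, head front corners",unproj(K,E,t([(384,173),(429,178),(388,77),(440,80)]),0.18).round(4).tolist())
d=np.load("side0.npz"); im,K,E=d["im"],d["K"],d["E"]
t=lambda a:s(a,2.5,[180,110])
print("side bed",unproj(K,E,t([(108,243),(107,290),(213,290)]),0).round(4).tolist())
print("side handle",unproj(K,E,t([(282,165),(290,220)]),0.28).round(4).tolist())
print("matfit",fitrect(K,E,t([(270,332),(313,570),(113,594),(100,347)]),0.001,.125,.17))
E
```

```text
b [[0.5491, 0.3241, 0.012], [0.5492, 0.2522, 0.012], [0.4018, 0.2542, 0.012], [0.4023, 0.3282, 0.012]] (array([ 0.4756044 ,  0.28969675, -0.01728969]), np.float64(0.5832741503892294))
c [[0.5797, 0.1837, 0.012], [0.5782, 0.1114, 0.012], [0.4306, 0.1145, 0.012], [0.4307, 0.1863, 0.012]] (array([ 0.50482785,  0.14896757, -0.0173721 ]), np.float64(0.4004700622383268))
bed bot [[0.4622, 0.0299, 0.0], [0.4569, -0.0501, 0.0], [0.582, 0.0148, 0.0], [0.5696, -0.063, 0.0]]
mat [[0.6708, -0.1472, 0.001], [0.6615, -0.4806, 0.001], [0.425, -0.4727, 0.001], [0.4337, -0.1431, 0.001]]
mat fit (array([ 0.5479559 , -0.31094054, -0.0264979 ]), np.float64(1.8337024389983583))
handle [[0.6861, -0.088, 0.28], [0.6768, -0.1705, 0.28]]
knob, head front corners [[0.5779, 0.0027, 0.18], [0.5731, -0.0524, 0.18], [0.6963, 0.0009, 0.18], [0.6942, -0.0631, 0.18]]
side bed [[0.4622, 0.0394, 0.0], [0.4536, -0.0449, 0.0], [0.6059, -0.0674, 0.0]]
side handle [[0.6862, -0.083, 0.28], [0.6787, -0.1669, 0.28]]
matfit (array([ 0.54942652, -0.30737176, -0.03423389]), np.float64(2.311920759197733))
```

```bash
cat > ov.py <<'E'
from h import *
def press_pts(x,y,yaw):
    c,s=np.cos(yaw),np.sin(yaw)
    def T(P): P=np.array(P,float)/1000; return np.c_[x+c*P[:,0]-s*P[:,1],y+s*P[:,0]+c*P[:,1],P[:,2]]
    return T
def polys(x,y,yaw):
    T=press_pts(x,y,yaw)
    return [T([(28,28,180),(28,-28,180),(28,-28,110),(28,28,110)]),T([(75,55,12),(75,-55,12),(75,-55,0),(75,55,0)]),
     T([(149,-51.5,280),(149,-136.5,280)]),T([(-75,36,0),(-75,-36,0),(75,-36,0),(75,36,0)])]
E
python3 - <<'E'
from ov import *
p=(0.546,-0.017,-0.115)
for n,(u,v,w,h,s) in {"top":(215,135,80,95,6),"side":(215,165,100,80,8)}.items():
    d=np.load(f"{n}0.npz"); im,K,E=d["im"],d["K"],d["E"]
    cols=[(255,255,0),(0,255,255),(255,0,255),(255,255,255)]
    crop(im,u,v,w,h,s,n+"_p0"); crop(im,u,v,w,h,s,n+"_p1",[(proj(K,E,P),c) for P,c in zip(polys(*p),cols)])
    a=cv2.imread(f"pics/{n}_p0.png");b=cv2.imread(f"pics/{n}_p1.png"); 
    cat=np.hstack([a,b]) if n=="top" else np.vstack([a,b]); f=min(1,800/cat.shape[1],600/cat.shape[0])
    cv2.imwrite(f"pics/{n}_p2.png",cv2.resize(cat,None,fx=f,fy=f,interpolation=cv2.INTER_AREA))
E
```

```text
(no output)
```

View pics/top_p1.png

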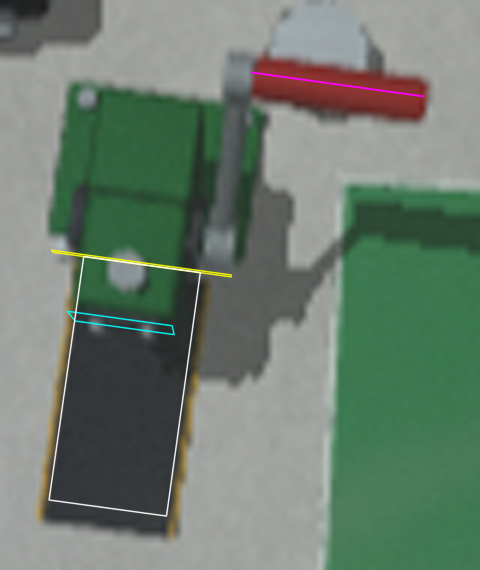

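View pics/side_p1.png

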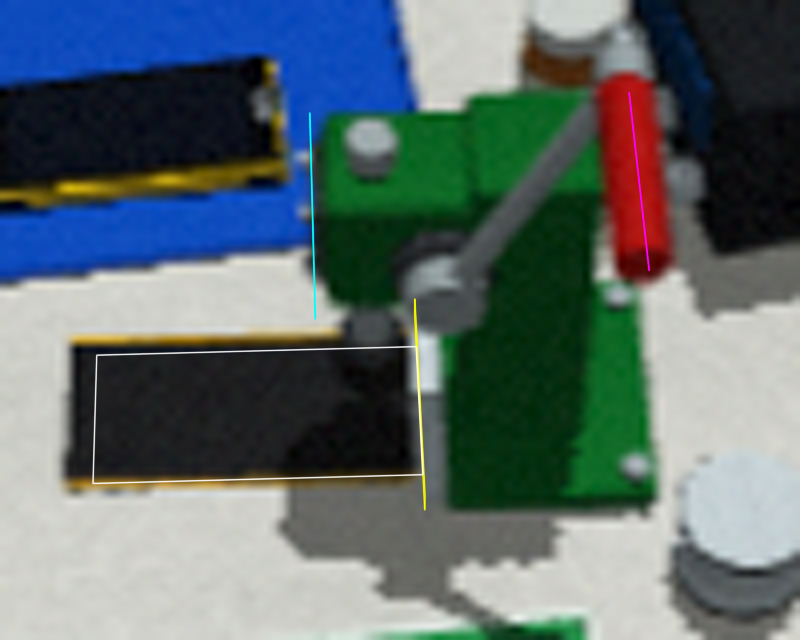

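Run:
```python
from h import *
print(tool_delta((0.475,0.149,0.15),np.pi/2-.0174))
d=np.load("top0.npz"); K,E=d["K"],d["E"]
print("spudger tip,tail, mug",unproj(K,E,np.array([(480,362),(471,421),(588,323),(645,325)])/1.5625-.5,0).round(3).tolist())
```

```text
[array([-0.4271, -0.369 ,  0.0724]), array([-6.000e-04, -1.000e-04, -2.184e-01])]
spudger tip,tail, mug [[0.433, -0.281, 0.0], [0.296, -0.261, 0.0], [0.53, -0.534, 0.0], [0.528, -0.67, 0.0]]
```

Emit:
step_arm --increments '[[[-0.035,-0.03,0],[0,0,-0.04]],[[-0.07,-0.06,0],[0,0,-0.08]],[[-0.105,-0.09,0],[0,0,-0.12]],[[-0.14,-0.12,0],[0,0,-0.17]],[[-0.175,-0.15,0],[0,0,-0.218]]]' --hand -1 --grip_force 6

```text
time: 0.75
ee_pos: [0.2819, 0.4191, 0.2224]
eef_rot: [0.008, 1.0, -0.0, -0.0]
ft_force: [0.6, 0.5, -0.2]
width: 0.0871
```

Run:
```python
from h import *
print(tool_delta((0.475,0.149,0.15),np.pi/2-.0174))
```

```text
[array([-0.1973, -0.267 ,  0.0724]), array([-0.0003, -0.0001,  0.0016])]
```

Emit:
step_arm --increments '[[[-0.035,-0.035,0.01],[0,0,0]],[[-0.065,-0.07,0.02],[0,0,0]],[[-0.095,-0.11,0.03],[0,0,0]],[[-0.125,-0.145,0.04],[0,0,0]],[[-0.155,-0.185,0.05],[0,0,0]]]'

```text
time: 1.25
ee_pos: [0.4343, 0.231, 0.1724]
eef_rot: [0.008, 1.0, 0.0, 0.0]
ft_force: [0.8, 0.5, -1.0]
width: 0.0868
```

Run:
```python
from h import *
print(tool_delta((0.475,0.149,0.08),np.pi/2-.0174))
```

```text
[array([-0.0419, -0.0814,  0.0924]), array([0.0003, 0.0005, 0.002 ])]
```

Emit:
step_arm --increments '[[[-0.02,-0.04,0.01],[0,0,0]],[[-0.042,-0.0814,0.03],[0,0,0]],[[-0.042,-0.0814,0.06],[0,0,0]],[[-0.042,-0.0814,0.092],[0,0,0.002]],[[-0.042,-0.0814,0.092],[0,0,0.002]]]'

```text
time: 1.75
ee_pos: [0.4726, 0.1477, 0.0771]
eef_rot: [0.009, 1.0, -0.001, -0.003]
ft_force: [-1.0, 0.1, 0.6]
width: 0.0873
```

Run:
```python
from h import *
print(tool_delta((0.475,0.149,0.006),np.pi/2-.0174))
im,K,E=cam("side"); crop(im,180,110,120,120,6,"s1")
im,K,E=cam("top"); crop(im,130,155,110,100,6,"t1")
```

```text
[array([-0.0027,  0.0016,  0.071 ]), array([-0.0029, -0.0052, -0.0006])]
```

View pics/s1.png

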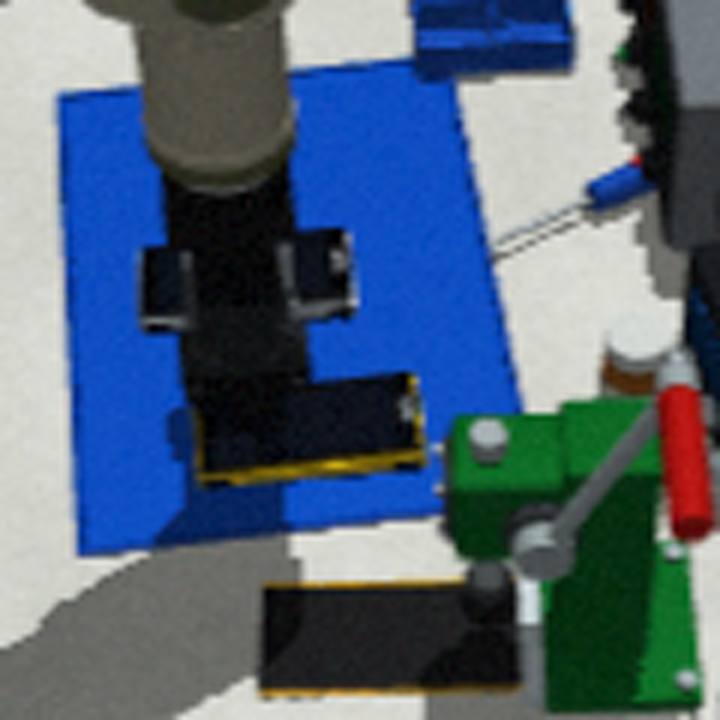

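View pics/t1.png

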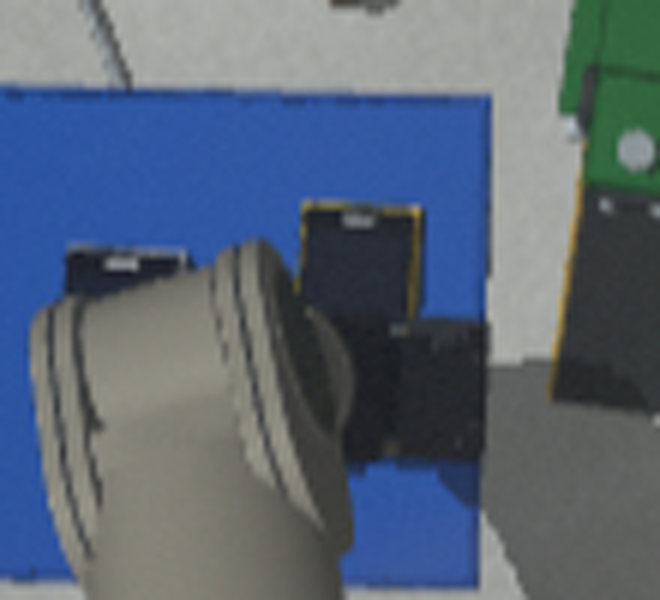

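Emit:
step_arm --increments '[[[-0.0025,0.0015,0.02],[-0.002,-0.005,0]],[[-0.0025,0.0015,0.04],[-0.003,-0.005,0]],[[-0.0025,0.0015,0.055],[-0.003,-0.005,0]],[[-0.0025,0.0015,0.063],[-0.003,-0.005,0]],[[-0.0025,0.0015,0.0705],[-0.003,-0.005,0]]]'

```text
time: 2.35
ee_pos: [0.4785, 0.1513, 0.0114]
eef_rot: [0.008, 1.0, 0.002, 0.003]
ft_force: [-0.4, 0.1, 0.1]
width: 0.087
```

Emit:
step_arm --increments '[[[0,0,0],[0,0,0]],[[0,0,0],[0,0,0]],[[0,0,0],[0,0,0]],[[0,0,0],[0,0,0]],[[0,0,0],[0,0,0]]]' --hand 0.2 --grip_force 6

```text
time: 2.85
ee_pos: [0.4792, 0.1521, 0.0125]
eef_rot: [0.008, 1.0, 0.003, 0.004]
ft_force: [-1.9, 0.9, 6.3]
width: 0.0669
```

Run:
```python
from h import *
im,K,E=cam("side"); crop(im,180,110,120,120,6,"s2")
s=r.read_state(); print(s["width"],s["ft_force"],s["ee_pos"])
```

```text
0.06726088932315699 [-1.749716    2.13127408  6.83502521] [0.47913763 0.15208543 0.01245288]
```

View pics/s2.png

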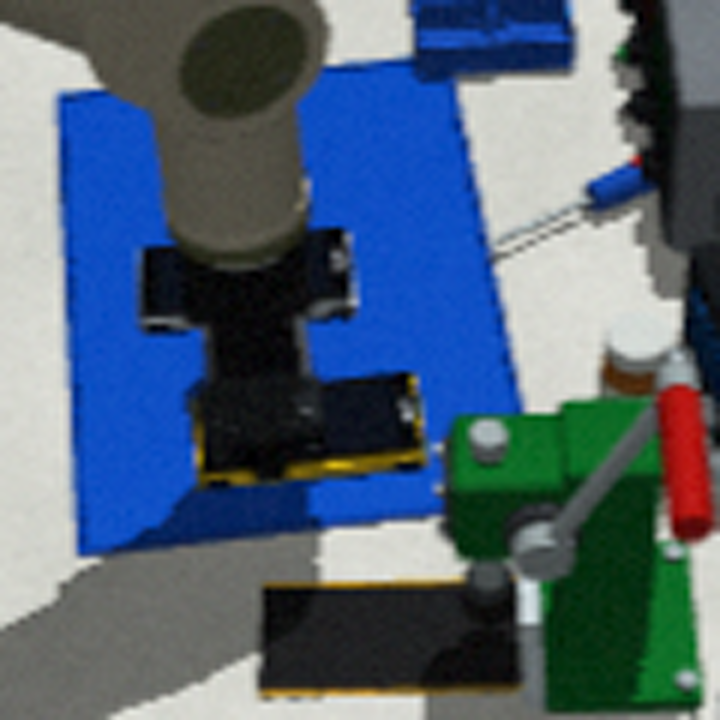

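Emit:
step_arm --increments '[[[0,0,-0.004],[0,0,0]],[[0,0,-0.004],[0,0,0]],[[0,0,-0.004],[0,0,0]],[[0,0,-0.004],[0,0,0]]]' --hand -1

```text
time: 3.3
ee_pos: [0.479, 0.1519, 0.0164]
eef_rot: [0.008, 1.0, 0.003, 0.004]
ft_force: [-0.0, 0.9, 0.2]
width: 0.0848
```

Run:
```python
from h import *
s=r.read_state(); print(s["width"],s["ft_force"],s["ee_pos"])
print(tool_delta((0.475,0.149,0.005),np.pi/2-.0174))
im,K,E=cam("side"); crop(im,180,110,120,120,6,"s3")
```

```text
0.08481828908740698 [-0.04172757  0.88551608  0.15609188] [0.47898037 0.15193712 0.01638304]
[array([ 0.004 , -0.0031,  0.0113]), array([0.0051, 0.0078, 0.0013])]
```

View pics/s3.png

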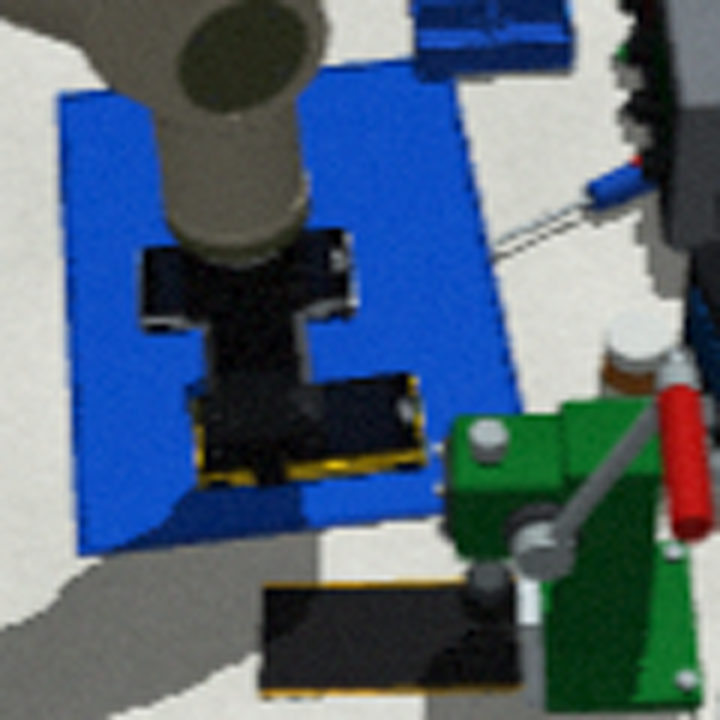

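Emit:
step_arm --increments '[[[0.002,-0.0015,-0.008],[0.0025,0.004,0]],[[0.004,-0.003,-0.008],[0.005,0.0078,0.001]],[[0.004,-0.003,-0.008],[0.005,0.0078,0.001]],[[0.004,-0.003,-0.008],[0.005,0.0078,0.001]]]' --hand -1

```text
time: 3.75
ee_pos: [0.4748, 0.1489, 0.0243]
eef_rot: [0.009, 1.0, 0.0, 0.0]
ft_force: [-1.2, -0.2, -0.3]
width: 0.0872
```

Run:
```python
from h import *
s=r.read_state(); print(s["width"],s["ft_force"],s["ee_pos"])
print(tool_delta((0.475,0.1493,0.005),np.pi/2-.0174))
```

```text
0.08721882539231915 [-1.15306226 -0.17761132 -0.26100047] [0.47484673 0.14894515 0.02431139]
[array([-0.0001,  0.0004,  0.0193]), array([0.0001, 0.    , 0.0003])]
```

Clean vertical descent now, with settling time.

Emit:
step_arm --increments '[[[0,0,0.007],[0,0,0]],[[0,0,0.013],[0,0,0]],[[0,0,0.019],[0,0,0]],[[0,0,0.0193],[0,0,0]],[[0,0,0.0193],[0,0,0]]]' --hand -1

```text
time: 4.25
ee_pos: [0.4747, 0.1488, 0.0047]
eef_rot: [0.009, 1.0, -0.0, -0.0]
ft_force: [0.1, 0.5, -0.5]
width: 0.0869
```

Run:
```python
from h import *
s=r.read_state(); print(s["width"],s["ft_force"],s["ee_pos"])
print(tool_delta((0.475,0.1493,0.005),np.pi/2-.0174))
im,K,E=cam("side"); crop(im,200,160,60,40,12,"s4")
```

```text
0.08688384511715917 [ 0.12095177  0.45286407 -0.50219122] [0.47467551 0.14883158 0.00468439]
[array([-0.0003,  0.0005, -0.0003]), array([-0.0003, -0.0005,  0.0002])]
```

View pics/s4.png

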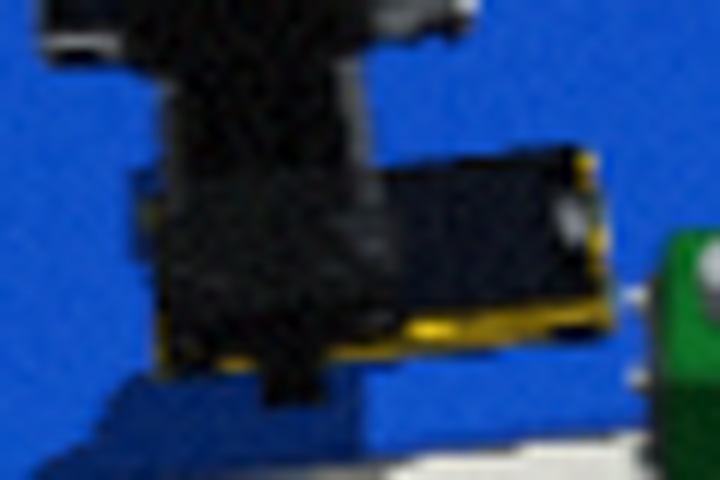

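The finger now reaches down past the phone's near side (finger at about (290,385) in the crop, in front of the yellow frame), with no contact force. Closing gently.

Emit:
step_arm --increments '[[[0,0,0],[0,0,0]],[[0,0,0],[0,0,0]],[[0,0,0],[0,0,0]],[[0,0,0],[0,0,0]],[[0,0,0],[0,0,0]]]' --hand 0.1 --grip_force 6

```text
time: 4.8
ee_pos: [0.4749, 0.1491, 0.0051]
eef_rot: [0.009, 1.0, 0.0, 0.0]
ft_force: [-0.1, 0.9, 1.6]
width: 0.0723
```

Run:
```python
from h import *
s=r.read_state(); print(s["width"],s["ft_force"],s["ee_pos"])
p=np.array([0.545,-0.018]);yw=-.12; c,si=np.cos(yw),np.sin(yw); M=np.array([[c,-si],[si,c]])
for lx in (-70,-60,-30):
    t=p+M@[lx/1000,0]; print(lx,t,tool_delta((*t,0.005),np.pi/2+yw))
```

```text
0.07229199876440755 [-0.08660208  0.85691177  1.57725653] [0.4749453  0.14913923 0.00510564]
-70 [ 0.4755034  -0.00962015] [array([-3.300e-03, -1.587e-01,  1.000e-04]), array([3.000e-04, 1.000e-04, 1.029e-01])]
-60 [ 0.48543148 -0.01081727] [array([-1.320e-02, -1.598e-01,  1.000e-04]), array([3.000e-04, 1.000e-04, 1.029e-01])]
-30 [ 0.51521574 -0.01440863] [array([-4.310e-02, -1.628e-01,  1.000e-04]), array([3.000e-04, 1.000e-04, 1.029e-01])]
```

Emit:
step_arm --increments '[[[0,-0.006,0],[0,0,0.004]],[[0,-0.015,0],[0,0,0.01]],[[0,-0.026,0],[0,0,0.017]],[[0,-0.038,0],[0,0,0.025]],[[-0.001,-0.05,0],[0,0,0.033]]]'

```text
time: 5.3
ee_pos: [0.475, 0.0977, 0.0051]
eef_rot: [0.026, 1.0, 0.0, 0.0]
ft_force: [0.5, 1.8, -0.1]
width: 0.0718
```

Run:
```python
from h import *
s=r.read_state(); print(s["width"],s["ft_force"],s["ee_pos"])
print(tool_delta((0.4755,-.0096,.005),np.pi/2-.12))
im,K,E=cam("top"); crop(im,130,155,120,90,6,"t5")
```

```text
0.07181698772813709 [ 0.51113078  1.82201672 -0.07705825] [0.47500747 0.09773457 0.0051262 ]
[array([-6.000e-03, -1.072e-01,  1.000e-04]), array([0.0003, 0.    , 0.0686])]
```

View pics/t5.png

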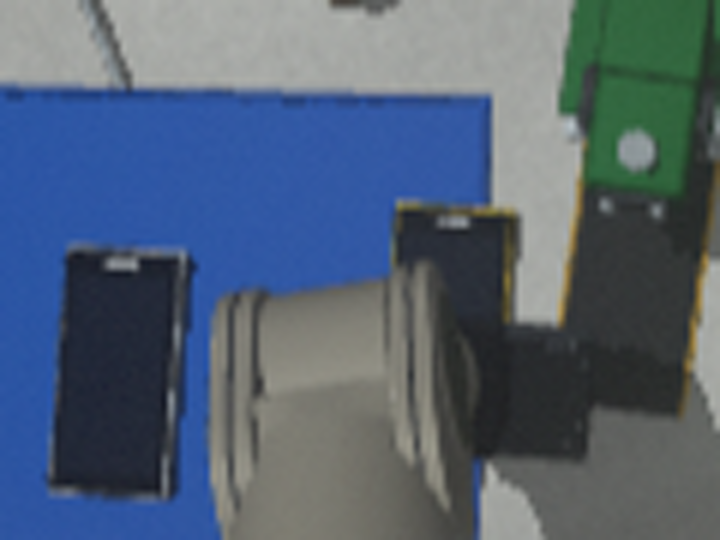

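Emit:
step_arm --increments '[[[0,-0.01,0],[0,0,0.006]],[[-0.001,-0.022,0],[0,0,0.014]],[[-0.002,-0.035,0],[0,0,0.022]],[[-0.003,-0.048,0],[0,0,0.03]],[[-0.003,-0.061,0],[0,0,0.038]]]'

```text
time: 5.85
ee_pos: [0.4749, 0.0332, 0.0051]
eef_rot: [0.046, 0.999, -0.0, 0.0]
ft_force: [-0.4, 1.7, -0.8]
width: 0.0719
```

Run:
```python
from h import *
s=r.read_state(); print(s["width"],s["ft_force"])
print(tool_delta((0.4755,-.0096,.005),np.pi/2-.12))
```

```text
0.07193653276136454 [-0.38222517  1.69413308 -0.76355668]
[array([-0.0046, -0.0425,  0.0002]), array([-0.0008,  0.0001,  0.0271])]
```

Emit:
step_arm --increments '[[[-0.001,-0.01,0],[0,0,0.006]],[[-0.002,-0.022,0],[0,0,0.014]],[[-0.003,-0.033,0],[0,0,0.022]],[[-0.0046,-0.0425,0],[0,0,0.027]],[[-0.0046,-0.0425,0],[0,0,0.027]]]'

```text
time: 6.35
ee_pos: [0.4755, -0.0114, 0.0052]
eef_rot: [0.061, 0.998, -0.001, 0.0]
ft_force: [0.5, -1.4, 0.9]
width: 0.0721
```

Run:
```python
from ov import *
s=r.read_state(); print(s["width"],s["ft_force"],s["ee_pos"])
print(tool_delta((0.5152,-.0144,.005),np.pi/2-.12))
im,K,E=cam("top"); crop(im,200,155,100,80,7,"t6",[(proj(K,E,P),(0,0,255)) for P in polys(.545,-.018,-.12)[1:]])
im,K,E=cam("side"); crop(im,210,165,100,80,7,"s6",[(proj(K,E,P),(0,0,255)) for P in polys(.545,-.018,-.12)[1:]])
```

```text
0.07206852516652144 [ 0.45866147 -1.42612817  0.87916075] [ 0.47552576 -0.01142865  0.00518088]
[array([-0.0397,  0.0019,  0.0002]), array([-0.0016,  0.0002, -0.0022])]
```

View pics/t6.png

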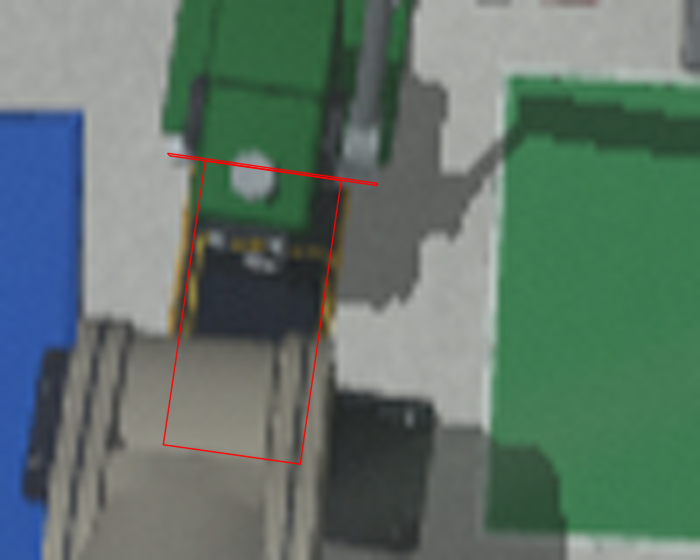

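View pics/s6.png

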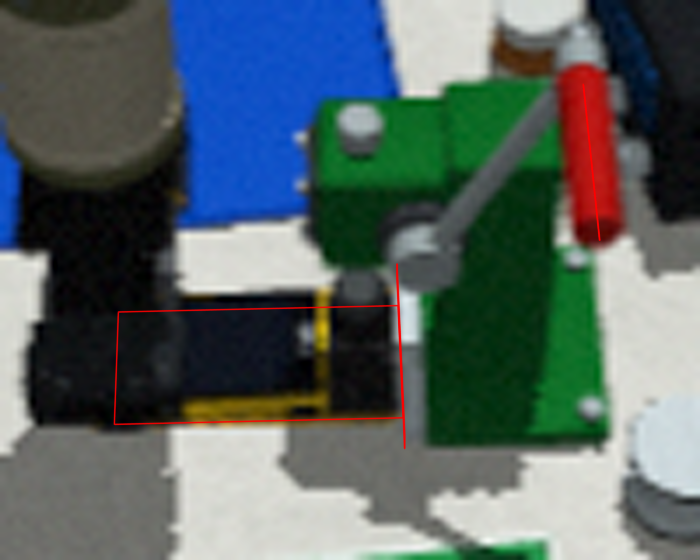

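Emit:
step_arm --increments '[[[-0.008,0,0],[0,0,0]],[[-0.018,0.0005,0],[0,0,-0.001]],[[-0.028,0.001,0],[0,0,-0.002]],[[-0.033,0.001,0],[0,0,-0.002]],[[-0.033,0.001,0],[0,0,-0.002]]]'

```text
time: 6.95
ee_pos: [0.5094, -0.0131, 0.005]
eef_rot: [0.059, 0.998, -0.001, 0.0]
ft_force: [0.1, -0.3, -2.4]
width: 0.0718
```

Run:
```python
from ov import *
s=r.read_state(); print(s["width"],s["ft_force"],s["ee_pos"])
print(tool_delta((0.5152,-.0144,.005),np.pi/2-.12))
im,K,E=cam("side"); crop(im,230,195,60,50,12,"s7",[(proj(K,E,P),(0,0,255)) for P in polys(.545,-.018,-.12)[1:]])
```

```text
0.0717856852410916 [ 0.12713587 -0.31706454 -2.39111943] [ 0.50941877 -0.01306499  0.00503683]
[array([-0.0059, -0.0006,  0.    ]), array([-0.0015,  0.0007,  0.0015])]
```

View pics/s7.png

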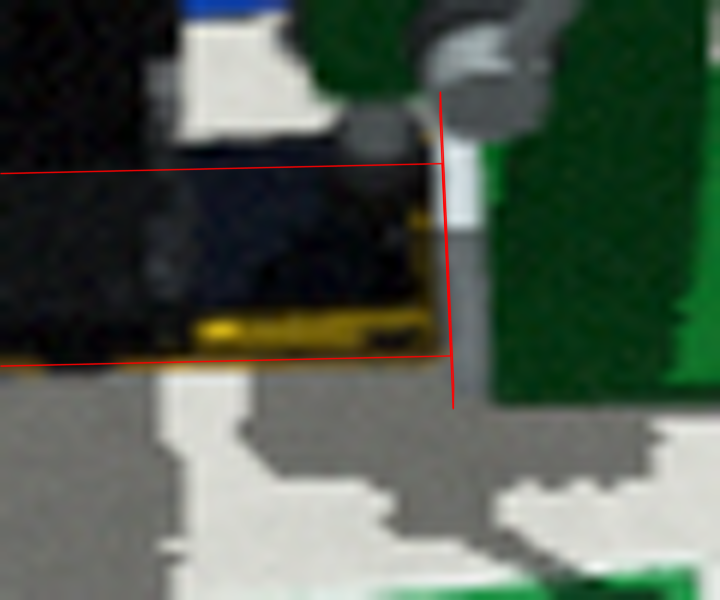

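Emit:
step_arm --increments '[[[-0.001,0,0],[0,0,0]],[[-0.002,0,0],[0,0,0]],[[-0.002,0,0],[0,0,0]],[[-0.002,0,0],[0,0,0]]]'

```text
time: 7.4
ee_pos: [0.5108, -0.0133, 0.005]
eef_rot: [0.059, 0.998, -0.001, 0.0]
ft_force: [-0.2, 0.6, -0.9]
width: 0.0714
```

Emit:
step_arm --increments '[[[-0.001,0,0],[0,0,0]],[[-0.002,0,0],[0,0,0]],[[-0.002,0,0],[0,0,0]],[[-0.002,0,0],[0,0,0]]]'

```text
time: 7.8
ee_pos: [0.5129, -0.0135, 0.005]
eef_rot: [0.059, 0.998, -0.001, 0.0]
ft_force: [-0.2, 0.6, -1.8]
width: 0.0719
```

Emit:
step_arm --increments '[[[-0.001,0,0],[0,0,0]],[[-0.002,0,0],[0,0,0]],[[-0.002,0,0],[0,0,0]]]'

```text
time: 8.1
ee_pos: [0.5138, -0.0136, 0.0048]
eef_rot: [0.059, 0.998, -0.001, -0.001]
ft_force: [-6.1, 1.0, 3.6]
width: 0.0722
```

Emit:
step_arm --increments '[[[-0.001,0,0],[0,0,0]],[[-0.002,0,0],[0,0,0]],[[-0.002,0,0],[0,0,0]]]'

```text
time: 8.4
ee_pos: [0.5145, -0.0137, 0.0045]
eef_rot: [0.059, 0.998, -0.001, -0.002]
ft_force: [-6.8, 1.0, 4.2]
width: 0.0723
```

Run:
```python
from ov import *
s=r.read_state(); print(s["width"],s["ft_force"],s["ee_pos"])
print(tool_delta((0.5152,-.0144,.005),np.pi/2-.12))
im,K,E=cam("side"); crop(im,230,195,60,50,12,"s8",[(proj(K,E,P),(0,0,255)) for P in polys(.545,-.018,-.12)[1:]])
```

```text
0.07231052294133092 [-6.83166902  0.95007615  4.21215601] [ 0.51447582 -0.0136612   0.00447331]
[array([-0.0008, -0.0006, -0.0005]), array([-0.0014, -0.0049,  0.0017])]
```

View pics/s8.png

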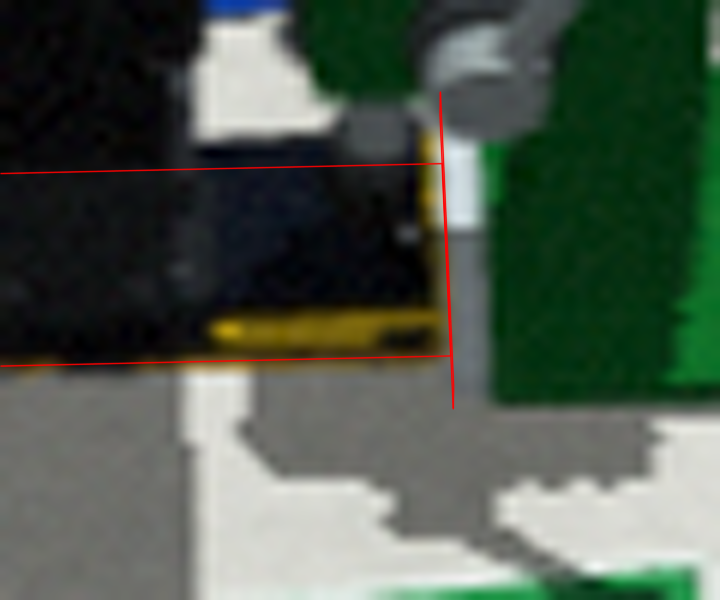

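Emit:
step_arm --increments '[[[0,0,0],[0,0.002,0]],[[0,0,0],[0,0.004,0]],[[0,0,0],[0,0.004,0]],[[0,0,0],[0,0.004,0]]]' --hand -1

```text
time: 8.85
ee_pos: [0.5147, -0.0137, 0.0046]
eef_rot: [0.059, 0.998, -0.0, -0.004]
ft_force: [0.1, -0.3, -0.3]
width: 0.0863
```

Emit:
step_arm --increments '[[[0,0,-0.008],[0,0,0]],[[0,0,-0.02],[0,0,0]],[[0.01,0,-0.04],[0,0,0]],[[0.035,0,-0.05],[0,0,0]],[[0.07,0,-0.06],[0,0,0]]]'

```text
time: 9.35
ee_pos: [0.4465, -0.0056, 0.0668]
eef_rot: [0.059, 0.998, -0.001, -0.003]
ft_force: [-0.0, 0.2, 0.6]
width: 0.087
```

Emit:
step_arm --increments '[[[0.02,0,-0.04],[0,0,0]],[[0.02,0,-0.08],[0,0,0]],[[0.02,0,-0.12],[0,0,0]],[[0.02,0,-0.16],[0,0,0]],[[0.02,0,-0.2],[0,0,0]]]'

```text
time: 9.85
ee_pos: [0.4274, -0.0036, 0.2698]
eef_rot: [0.06, 0.998, -0.0, -0.002]
ft_force: [0.9, -0.2, -0.0]
width: 0.0873
```

Run:
```python
from ov import *
im,K,E=cam("side"); crop(im,220,185,80,60,9,"s9",[(proj(K,E,P),(0,0,255)) for P in polys(.545,-.018,-.12)[1:]])
im,K,E=cam("top"); crop(im,200,125,100,110,5,"t9",[(proj(K,E,P),(0,0,255)) for P in polys(.545,-.018,-.12)[1:]])
p=np.array([0.545,-0.018]);yw=-.12; c,si=np.cos(yw),np.sin(yw); M=np.array([[c,-si],[si,c]])
t=p+M@[.149,-.1]; print(t, tool_delta((*t,0.36),-.12),tool_delta((*t,0.265),-.12))
s=r.read_state(); print(s["joint_positions"])
```

```text
[ 0.68095727 -0.13511798] [array([-0.2652, -0.1007, -0.0866]), array([-3.0000e-04,  3.9000e-03, -1.5705e+00])] [array([-0.2649, -0.101 ,  0.0084]), array([-3.0000e-04,  3.9000e-03, -1.5705e+00])]
[-0.55786809 -0.16974947  0.4113916   1.87856173  0.06688514  1.41597463
  1.2892536 ]
```

View pics/s9.png

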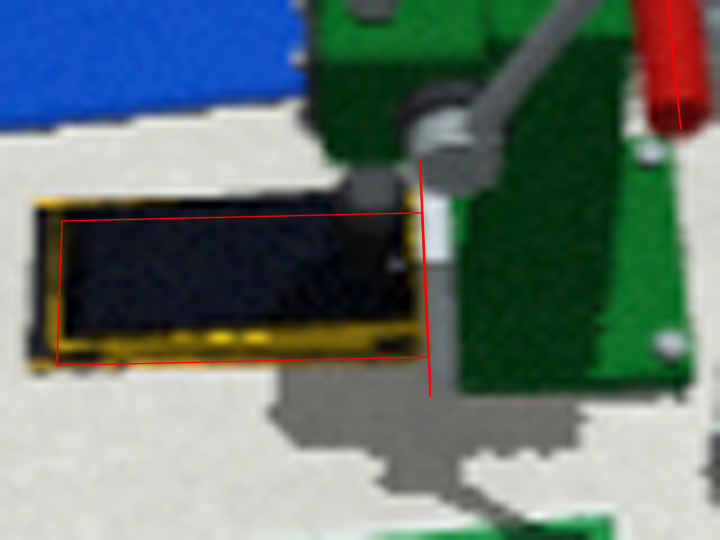

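View pics/t9.png

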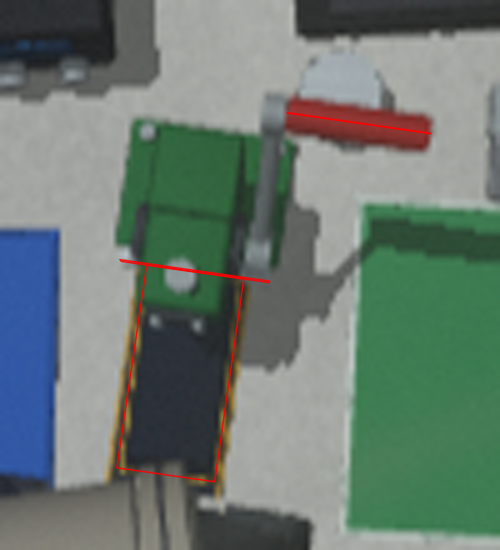

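```bash
cat >> ov.py <<'E'
def P2W(lx,ly,p=(.545,-.018,-.12)):
    c,s=np.cos(p[2]),np.sin(p[2]); return p[0]+c*lx-s*ly, p[1]+s*lx+c*ly
def W2P(x,y,p=(.545,-.018,-.12)):
    c,s=np.cos(p[2]),np.sin(p[2]); dx,dy=x-p[0],y-p[1]; return c*dx+s*dy,-s*dx+c*dy
def go(lx,ly,z): return tool_delta((*P2W(lx,ly),z),np.pi/2-.12)
E
python3 - <<'E'
from ov import *
print(P2W(.182,-.1),go(.182,-.1,.36),go(.182,-.1,.255))
E
```

```text
(np.float64(0.7137199509965119), np.float64(-0.13906848531196994)) [array([-0.2982, -0.1008, -0.0865]), array([0.0023, 0.0027, 0.0003])] [array([-0.2979, -0.101 ,  0.0185]), array([0.0023, 0.0027, 0.0003])]
```

Emit:
step_arm --increments '[[[0,0,-0.045],[0,0,0]],[[-0.01,-0.005,-0.085],[0,0,0]],[[-0.05,-0.02,-0.086],[0,0,0]],[[-0.095,-0.035,-0.086],[0,0,0]],[[-0.14,-0.05,-0.086],[0,0,0]]]' --hand 1 --grip_force 20

```text
time: 10.45
ee_pos: [0.564, -0.0706, 0.3604]
eef_rot: [0.059, 0.998, 0.001, 0.003]
ft_force: [0.9, 0.4, -0.0]
width: 0.055
```

Emit:
step_arm --increments '[[[-0.035,-0.01,0],[0,0,0]],[[-0.075,-0.022,0],[0,0,0]],[[-0.115,-0.036,0],[0,0,0]],[[-0.15,-0.05,0],[0,0,0]],[[-0.158,-0.05,0],[0,0,0]]]'

```text
time: 10.95
ee_pos: [0.7163, -0.1416, 0.3578]
eef_rot: [0.061, 0.998, 0.0, 0.0]
ft_force: [-0.9, 0.4, 0.0]
width: 0.0151
```

Run:
```python
from ov import *
s=r.read_state(); print(s["ee_pos"],W2P(*s["ee_pos"][:2]))
print(go(.182,-.1,.255))
im,K,E=cam("side"); crop(im,220,125,110,110,5,"s10")
im,K,E=cam("top"); crop(im,220,105,110,110,5,"t10")
a=cv2.imread("pics/s10.png");b=cv2.imread("pics/t10.png");cv2.imwrite("pics/st10.png",cv2.resize(np.hstack([a,b]),None,fx=.72,fy=.72,interpolation=cv2.INTER_AREA))
```

```text
[ 0.71628017 -0.14164177  0.35782389] (np.float64(0.18484986465780953), np.float64(-0.10224828775038917))
[array([0.003 , 0.0022, 0.1028]), array([ 0.0004,  0.001 , -0.0015])]
```

View pics/st10.png

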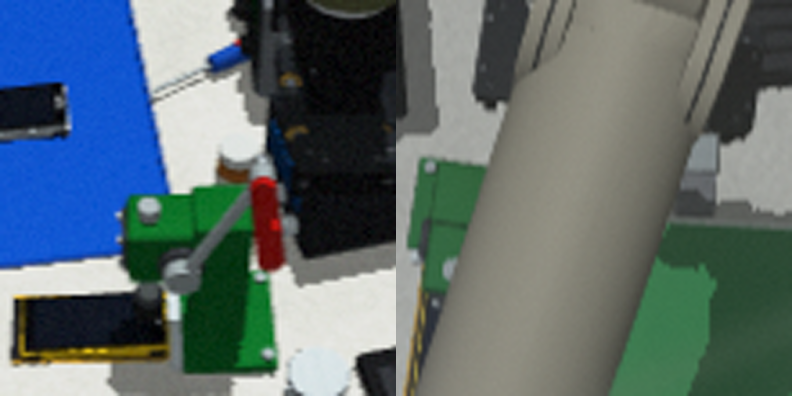

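Emit:
step_arm --increments '[[[0,0.001,0.03],[0,0,0]],[[0,0.002,0.06],[0,0,0]],[[0,0.002,0.085],[0,0,0]],[[0,0.002,0.102],[0,0,0]],[[0,0.002,0.102],[0,0,0]]]' --hand 1

```text
time: 11.55
ee_pos: [0.7144, -0.1367, 0.2559]
eef_rot: [0.06, 0.998, 0.001, -0.0]
ft_force: [0.1, -0.4, 0.4]
width: 0.0007
```

Run:
```python
from ov import *
s=r.read_state(); print(s["ee_pos"],W2P(*s["ee_pos"][:2]),s["ft_force"],s["width"])
im,K,E=cam("side"); crop(im,240,145,80,80,7,"s11")
```

```text
[ 0.71440236 -0.13668355  0.25594692] (np.float64(0.18239199289076197), np.float64(-0.09755051918118658)) [ 0.0759006  -0.42359397  0.38417239] 0.0007014698089796713
```

View pics/s11.png

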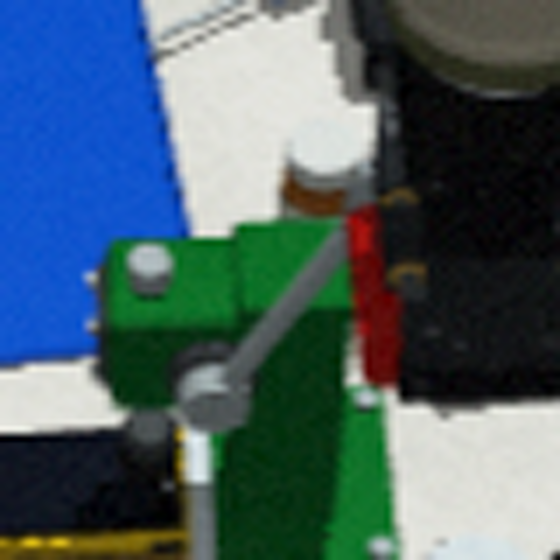

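Emit:
step_arm --increments '[[[0.01,0,0],[0,0,0]],[[0.02,0,-0.003],[0,0,0]],[[0.03,0,-0.007],[0,0,0]],[[0.04,0,-0.01],[0,0,0]],[[0.05,0,-0.012],[0,0,0]]]'

```text
time: 12.1
ee_pos: [0.6671, -0.1311, 0.2741]
eef_rot: [0.059, 0.998, 0.001, 0.005]
ft_force: [7.5, -0.7, 4.5]
width: 0.0009
```

Run:
```python
from ov import *
s=r.read_state(); print(s["ee_pos"],W2P(*s["ee_pos"][:2]),s["ft_force"],s["width"])
im,K,E=cam("side"); crop(im,220,145,90,80,7,"s12")
```

```text
[ 0.66710267 -0.13106624  0.2741056 ] (np.float64(0.13475999168573677), np.float64(-0.09763595890905001)) [ 7.4993905  -0.65446742  4.45506044] 0.0009002717399229424
```

View pics/s12.png

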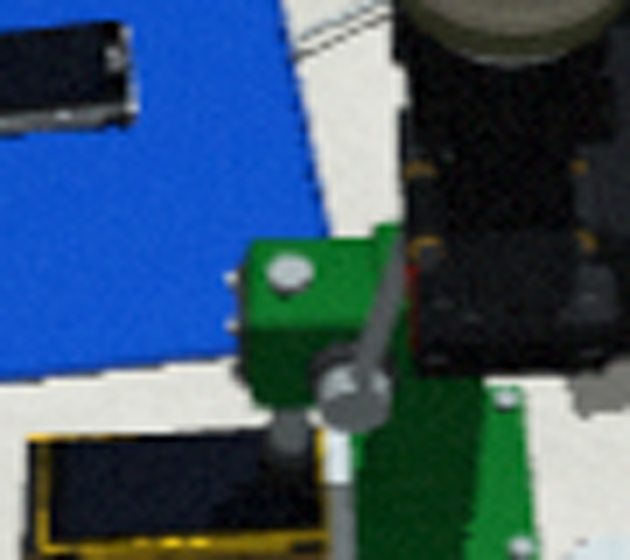

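Emit:
step_arm --increments '[[[0.01,0,0.003],[0,-0.003,0]],[[0.02,0,0.003],[0,-0.006,0]],[[0.03,0,0.004],[0,-0.01,0]],[[0.04,0,0.005],[0,-0.01,0]],[[0.05,0,0.005],[0,-0.01,0]]]'

```text
time: 12.65
ee_pos: [0.6184, -0.1255, 0.2723]
eef_rot: [0.059, 0.998, 0.001, 0.014]
ft_force: [12.5, -2.0, 0.5]
width: 0.0006
```

Run:
```python
from ov import *
s=r.read_state(); print(s["ee_pos"],W2P(*s["ee_pos"][:2]),s["ft_force"],s["width"])
im,K,E=cam("side"); crop(im,200,145,100,80,7,"s13")
```

```text
[ 0.61836327 -0.12551149  0.27229541] (np.float64(0.08570612823585946), np.float64(-0.0979558565377481)) [12.4757431  -2.01634427  0.46593224] 0.0006149116091680164
```

View pics/s13.png

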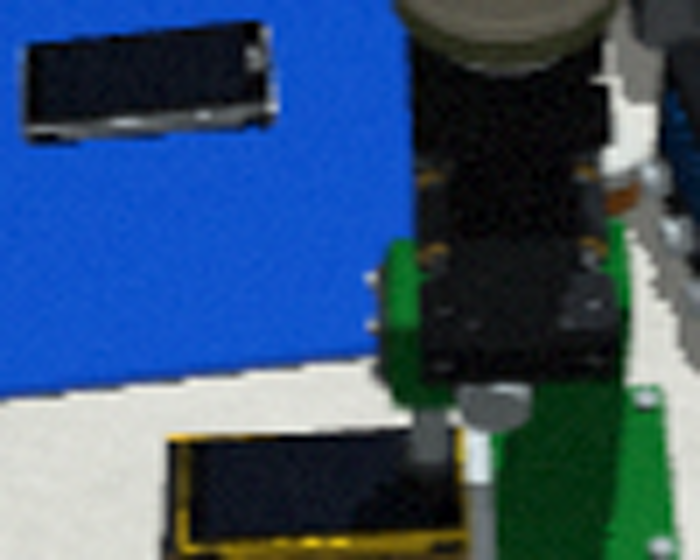

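Emit:
step_arm --increments '[[[0.009,0,0.002],[0,0.006,0]],[[0.018,0,0.004],[0,0.012,0]],[[0.026,0,0.006],[0,0.018,0]],[[0.033,0,0.009],[0,0.02,0]],[[0.038,0,0.011],[0,0.02,0]]]'

```text
time: 13.2
ee_pos: [0.5833, -0.1214, 0.2646]
eef_rot: [0.059, 0.998, 0.001, 0.01]
ft_force: [14.0, -1.9, 10.3]
width: 0.0008
```

Run:
```python
from ov import *
s=r.read_state(); print(s["ee_pos"],W2P(*s["ee_pos"][:2]),s["ft_force"],s["width"])
im,K,E=cam("side"); crop(im,200,145,100,80,7,"s14")
```

```text
[ 0.58332301 -0.12137686  0.26457009] (np.float64(0.050422887961172225), np.float64(-0.09804571183827583)) [13.96112933 -1.86333927 10.30702754] 0.0007586434584531169
```

View pics/s14.png

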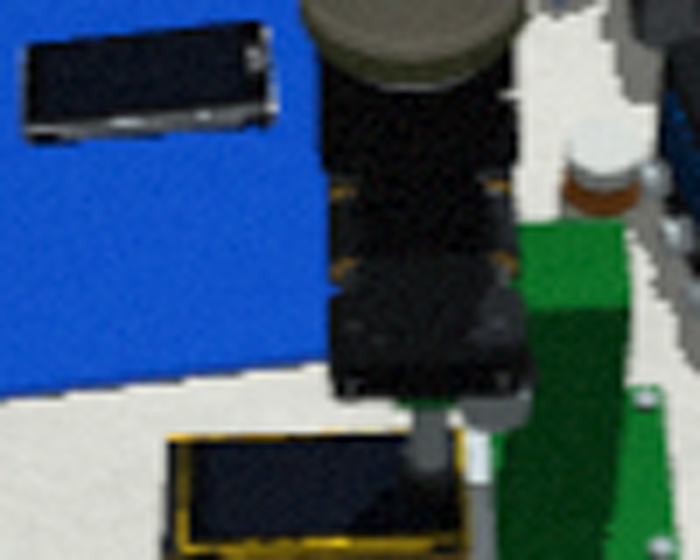

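Emit:
step_arm --increments '[[[0.004,0,0.002],[0,0.004,0]],[[0.008,0,0.004],[0,0.008,0]],[[0.011,0,0.005],[0,0.01,0]],[[0.011,0,0.005],[0,0.01,0]]]'

```text
time: 13.65
ee_pos: [0.5758, -0.1204, 0.2625]
eef_rot: [0.059, 0.998, 0.002, 0.01]
ft_force: [18.3, -1.9, -1.6]
width: 0.0004
```

Run:
```python
from ov import *
s=r.read_state(); print(s["ee_pos"],W2P(*s["ee_pos"][:2]),s["ft_force"],s["width"])
```

```text
[ 0.57582705 -0.12042555  0.26251059] (np.float64(0.04286694689833158), np.float64(-0.0979985983572558)) [18.26140811 -1.86057006 -1.59770197] 0.00039388413562752906
```

Emit:
step_arm --increments '[[[0.003,0,0.001],[0,0,0]],[[0.006,0,0.003],[0,0,0]],[[0.007,0,0.003],[0,0,0]],[[0.007,0,0.003],[0,0,0]]]'

```text
time: 14.05
ee_pos: [0.574, -0.1201, 0.2625]
eef_rot: [0.059, 0.998, 0.001, 0.017]
ft_force: [27.2, -4.3, -6.8]
width: 0.0009
```

Run:
```python
from ov import *
s=r.read_state(); print(s["ee_pos"],W2P(*s["ee_pos"][:2]),s["ft_force"],s["width"])
im,K,E=cam("side"); crop(im,230,175,60,60,10,"s15")
```

```text
[ 0.57401941 -0.12012789  0.26254485] (np.float64(0.0410366806839059), np.float64(-0.09791947591889194)) [27.19782879 -4.33507495 -6.81243896] 0.000877999623845866
```

View pics/s15.png

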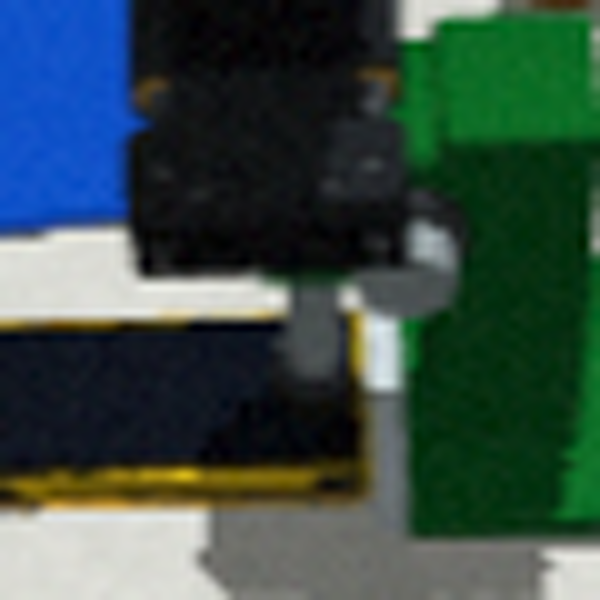

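Emit:
step_arm --increments '[[[-0.012,0,-0.002],[0,0,0]],[[-0.024,0,-0.006],[0,0.01,0]],[[-0.036,0,-0.008],[0,0.02,0]],[[-0.048,0,-0.01],[0,0.03,0]],[[-0.06,0,-0.01],[0,0.03,0]]]'

```text
time: 14.6
ee_pos: [0.6341, -0.1273, 0.2764]
eef_rot: [0.059, 0.998, 0.002, 0.003]
ft_force: [1.2, -0.3, -0.3]
width: 0.0003
```

Emit:
step_arm --increments '[[[-0.015,0,0.001],[0,0,0]],[[-0.03,0,0.003],[0,0,0]],[[-0.045,0,0.007],[0,0,0]],[[-0.06,0,0.011],[0,0,0]],[[-0.078,0,0.015],[0,0,0]]]'

```text
time: 15.1
ee_pos: [0.7123, -0.1365, 0.2636]
eef_rot: [0.059, 0.998, 0.002, 0.004]
ft_force: [-0.2, -0.4, 0.7]
width: 0.0006
```

Run:
```python
from ov import *
s=r.read_state(); print(s["ee_pos"],W2P(*s["ee_pos"][:2]),s["ft_force"],s["width"])
print(go(.19,-.1,.36))
```

```text
[ 0.71229086 -0.13647598  0.26358914] (np.float64(0.1802708355430114), np.float64(-0.09759721760253286)) [-0.15132024 -0.38896779  0.68773975] 0.000586508979222586
[array([-0.0105, -0.002 , -0.0963]), array([0.0043, 0.0077, 0.0024])]
```

Emit:
step_arm --increments '[[[-0.006,0,-0.02],[0,0,0]],[[-0.01,0,-0.06],[0.002,0.004,0.001]],[[-0.01,0,-0.1],[0.004,0.008,0.002]],[[0.02,0.02,-0.11],[0.004,0.008,0.002]],[[0.065,0.04,-0.11],[0.004,0.008,0.002]]]' --hand -1

```text
time: 15.6
ee_pos: [0.6526, -0.0903, 0.3757]
eef_rot: [0.06, 0.998, -0.001, 0.002]
ft_force: [0.5, 1.4, 1.2]
width: 0.0328
```

Emit:
step_arm --increments '[[[0.045,0.015,0],[0,0,0]],[[0.09,0.03,0],[0,0,0]],[[0.135,0.045,0],[0,0,0]],[[0.18,0.05,0],[0,0,0]],[[0.2,0.055,0.03],[0,0,0]]]'

```text
time: 16.1
ee_pos: [0.4597, -0.0114, 0.3491]
eef_rot: [0.06, 0.998, 0.001, 0.006]
ft_force: [1.1, 0.1, -0.5]
width: 0.0727
```

Run:
```python
from ov import *
s=r.read_state(); print(s["ee_pos"],W2P(*s["ee_pos"][:2]),s["ft_force"],s["width"])
print(go(-.1,0,.10))
im,K,E=cam("side"); crop(im,190,120,120,120,5,"s16")
im,K,E=cam("top"); crop(im,140,125,170,110,4,"t16")
```

```text
[ 0.45966326 -0.01143232  0.34909545] (np.float64(-0.08550928295247805), np.float64(-0.003695395748466306)) [ 1.13123939  0.06090748 -0.53243735] 0.07266773671277862
[array([0.0174, 0.003 , 0.2489]), array([0.0029, 0.0116, 0.0001])]
```

View pics/s16.png

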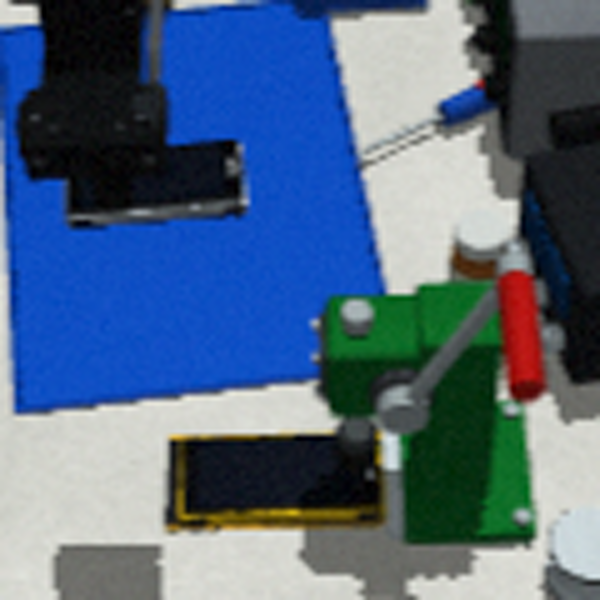

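View pics/t16.png

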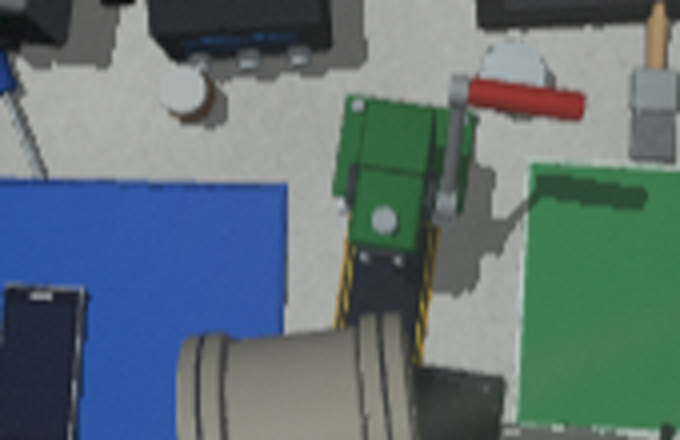

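Emit:
step_arm --increments '[[[0.01,0.001,0.05],[0,0.003,0]],[[0.017,0.003,0.1],[0.001,0.006,0]],[[0.017,0.003,0.15],[0.002,0.01,0]],[[0.017,0.003,0.2],[0.003,0.0116,0]],[[0.017,0.003,0.245],[0.003,0.0116,0]]]' --hand -1

```text
time: 16.7
ee_pos: [0.4427, -0.0067, 0.098]
eef_rot: [0.06, 0.998, -0.001, -0.004]
ft_force: [1.1, 1.2, -0.5]
width: 0.0871
```

Run:
```python
from ov import *
s=r.read_state(); print(s["ee_pos"],W2P(*s["ee_pos"][:2]),s["ft_force"],s["width"])
print(go(-.032,0.0005,.03))
```

```text
[ 0.44269853 -0.00667927  0.09803744] (np.float64(-0.10292101175502569), np.float64(-0.0010074175833277403)) [ 1.06359128  1.18954376 -0.50004159] 0.08711263506840329
[array([-0.0714,  0.0016,  0.0675]), array([-0.002 , -0.0076,  0.0004])]
```

Emit:
step_arm --increments '[[[-0.005,0,0.025],[0,-0.003,0]],[[-0.02,0.001,0.05],[-0.001,-0.006,0]],[[-0.045,0.0016,0.065],[-0.002,-0.0076,0]],[[-0.068,0.0016,0.0675],[-0.002,-0.0076,0]],[[-0.0714,0.0016,0.0675],[-0.002,-0.0076,0]]]'

```text
time: 17.2
ee_pos: [0.5169, -0.0147, 0.0306]
eef_rot: [0.06, 0.998, -0.001, 0.001]
ft_force: [-0.1, 0.4, -0.4]
width: 0.0871
```

Run:
```python
from ov import *
s=r.read_state(); print(s["ee_pos"],W2P(*s["ee_pos"][:2]),s["ft_force"],s["width"])
print(go(-.032,0.0005,.005))
```

```text
[ 0.51691223 -0.01465163  0.03061606] (np.float64(-0.028286624640119978), np.float64(-3.8161055547649043e-05)) [-0.11732966  0.3938402  -0.38245525] 0.08713516459990005
[array([0.0038, 0.0006, 0.0256]), array([-0.0015,  0.0023,  0.0001])]
```

Emit:
step_arm --increments '[[[0.003,0.0005,0.006],[0,0.002,0]],[[0.0035,0.0005,0.013],[-0.001,0.002,0]],[[0.0035,0.0005,0.02],[-0.001,0.002,0]],[[0.0035,0.0005,0.0256],[-0.001,0.002,0]],[[0.0035,0.0005,0.0256],[-0.001,0.002,0]]]' --grip_force 6

```text
time: 17.7
ee_pos: [0.5127, -0.0136, 0.0043]
eef_rot: [0.06, 0.998, -0.0, -0.001]
ft_force: [-0.3, -0.2, -0.3]
width: 0.087
```

Run:
```python
from ov import *
s=r.read_state(); print(s["ee_pos"],W2P(*s["ee_pos"][:2]),s["ft_force"],s["width"])
im,K,E=cam("side"); crop(im,210,190,80,60,9,"s17")
```

```text
[ 0.51271597 -0.01363759  0.00427817] (np.float64(-0.032574097978644405), np.float64(0.0004662424246589833)) [-0.32893194 -0.17988063 -0.3483011 ] 0.0870207361106707
```

View pics/s17.png

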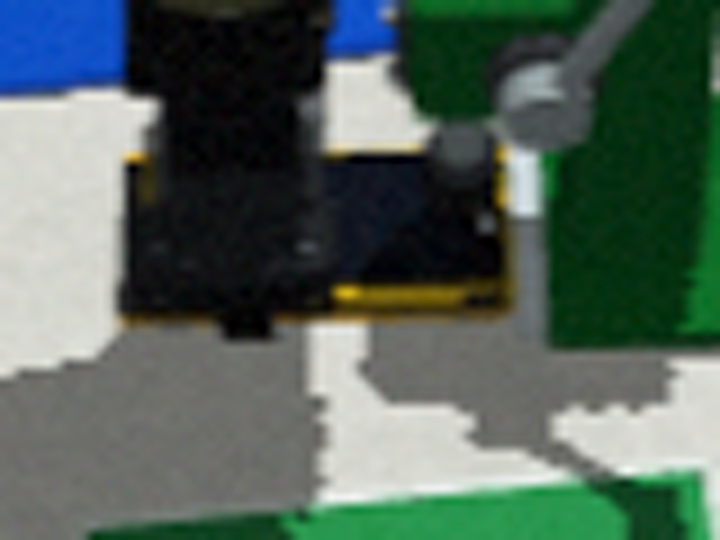

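Emit:
step_arm --increments '[[[0,0,0],[0,0,0]],[[0,0,0],[0,0,0]],[[0,0,0],[0,0,0]],[[0,0,0],[0,0,0]],[[0,0,0],[0,0,0]]]' --hand 0.1 --grip_force 6

```text
time: 18.25
ee_pos: [0.5132, -0.0136, 0.0049]
eef_rot: [0.06, 0.998, -0.0, -0.0]
ft_force: [-1.3, 0.4, 3.3]
width: 0.0719
```

Emit:
step_arm --increments '[[[0.005,0,0],[0,0,0]],[[0.012,0,0],[0,0,0]],[[0.02,0,0],[0,0,0]],[[0.028,0,0],[0,0,0]],[[0.03,0,0],[0,0,0]]]'

```text
time: 18.75
ee_pos: [0.4824, -0.0099, 0.005]
eef_rot: [0.06, 0.998, 0.0, -0.0]
ft_force: [0.6, -0.4, -1.0]
width: 0.0718
```

Run:
```python
from ov import *
s=r.read_state(); print(s["ee_pos"],W2P(*s["ee_pos"][:2]),s["ft_force"],s["width"])
print(tool_delta((.49,-.15,.005),np.pi/2-.1),tool_delta((.518,-.389,.005),np.pi/2-.03))
im,K,E=cam("side"); crop(im,210,190,80,60,9,"s18")
```

```text
[ 0.48240073 -0.00985386  0.00496263] (np.float64(-0.06312428417824457), np.float64(0.0005936602239762804)) [ 0.58632461 -0.41028676 -0.95864274] 0.07175248536415371
[array([-2.430e-02, -1.382e-01, -1.000e-04]), array([ 0.    , -0.0005, -0.0197])] [array([-8.060e-02, -3.722e-01, -1.000e-04]), array([ 0.0001, -0.0005, -0.0897])]
```

View pics/s18.png

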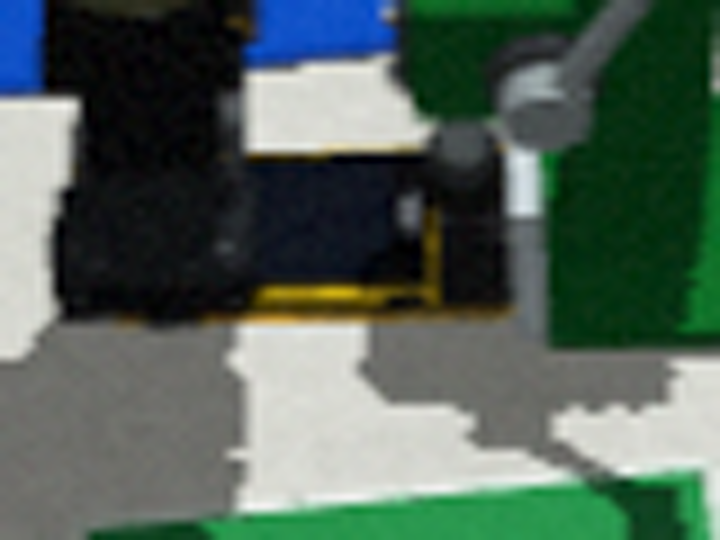

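Emit:
step_arm --increments '[[[0,-0.007,0],[0,0,0]],[[0,-0.018,0],[0,0,0]],[[0,-0.031,0],[0,0,0]],[[0,-0.045,0],[0,0,0]],[[0,-0.06,0],[0,0,0]]]'

```text
time: 19.3
ee_pos: [0.475, -0.071, 0.0049]
eef_rot: [0.06, 0.998, -0.0, -0.001]
ft_force: [-0.8, 1.6, -0.6]
width: 0.0713
```

Emit:
step_arm --increments '[[[-0.001,-0.013,0],[0,0,0]],[[-0.003,-0.027,0],[0,0,0]],[[-0.006,-0.041,0],[0,0,-0.003]],[[-0.009,-0.055,0],[0,0,-0.007]],[[-0.012,-0.069,0],[0,0,-0.012]]]'

```text
time: 19.8
ee_pos: [0.4782, -0.1427, 0.0049]
eef_rot: [0.055, 0.999, -0.0, -0.001]
ft_force: [0.1, 1.8, 1.1]
width: 0.0718
```

Run:
```python
from ov import *
s=r.read_state(); print(s["ee_pos"],W2P(*s["ee_pos"][:2]),s["ft_force"],s["width"])
print(tool_delta((.518,-.389,.005),np.pi/2-.03))
im,K,E=cam("top"); crop(im,210,130,160,110,4,"t19")
im,K,E=cam("side"); crop(im,210,190,110,110,5,"s19")
```

```text
[ 0.47819933 -0.14269101  0.00490507] (np.float64(-0.05139324476746793), np.float64(-0.13179116503528698)) [0.12371311 1.80412952 1.06546106] 0.07178789601330998
[array([-6.640e-02, -2.405e-01, -2.000e-04]), array([-0.0001, -0.0014, -0.0792])]
```

View pics/t19.png

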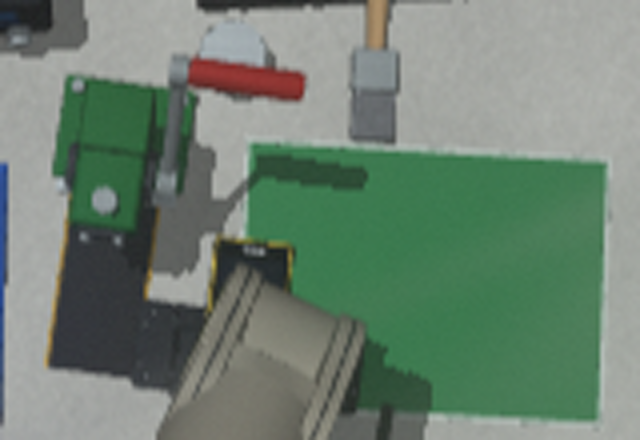

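View pics/s19.png

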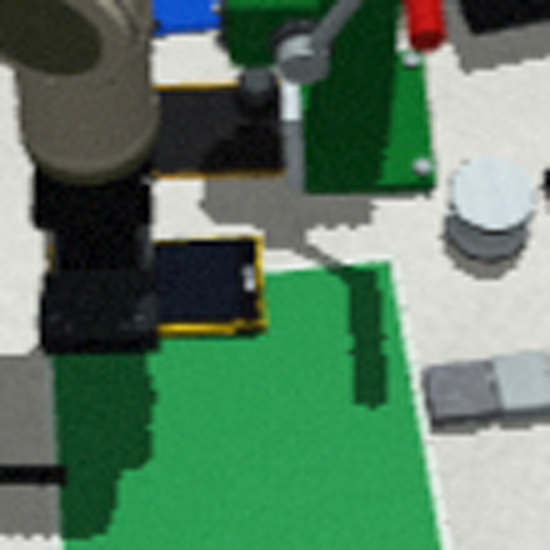

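Emit:
step_arm --increments '[[[-0.005,-0.012,0],[0,0,-0.006]],[[-0.012,-0.025,0],[0,0,-0.013]],[[-0.02,-0.039,0],[0,0,-0.02]],[[-0.029,-0.053,0],[0,0,-0.028]],[[-0.038,-0.067,0],[0,0,-0.036]]]'

```text
time: 20.4
ee_pos: [0.5079, -0.2154, 0.0047]
eef_rot: [0.038, 0.999, -0.001, -0.001]
ft_force: [-0.6, 0.9, 0.8]
width: 0.0724
```

Emit:
step_arm --increments '[[[-0.005,-0.014,0],[0,0,-0.008]],[[-0.011,-0.03,0],[0,0,-0.016]],[[-0.016,-0.047,0],[0,0,-0.024]],[[-0.02,-0.064,0],[0,0,-0.03]],[[-0.022,-0.08,0],[0,0,-0.036]]]'

```text
time: 20.9
ee_pos: [0.5238, -0.297, 0.0047]
eef_rot: [0.02, 1.0, -0.0, -0.001]
ft_force: [-0.6, 3.3, 4.2]
width: 0.072
```

Run:
```python
from ov import *
s=r.read_state(); print(s["ee_pos"],s["ft_force"],s["width"])
print(tool_delta((.518,-.389,.005),np.pi/2-.03))
```

```text
[ 0.52383853 -0.29697945  0.00465951] [-0.55678632  3.31979753  4.18005174] 0.07197824537070595
[array([ 0.0022, -0.0922, -0.0003]), array([-0.0002, -0.0025, -0.0098])]
```

Emit:
step_arm --increments '[[[0,-0.012,0],[0,0,-0.002]],[[0,-0.027,0],[0,0,-0.004]],[[0.001,-0.043,0],[0,0,-0.006]],[[0.002,-0.06,0],[0,0,-0.008]],[[0.002,-0.075,0],[0,0,-0.01]]]'

```text
time: 21.4
ee_pos: [0.5183, -0.3732, 0.0047]
eef_rot: [0.015, 1.0, -0.0, -0.001]
ft_force: [-0.1, 2.9, 2.8]
width: 0.0721
```

Emit:
step_arm --increments '[[[0,-0.008,0],[0,0,0]],[[0,-0.012,0],[0,0,0]],[[0,-0.014,0],[0,0,0]],[[0,-0.014,0],[0,0,0]]]'

```text
time: 21.8
ee_pos: [0.5177, -0.3874, 0.0046]
eef_rot: [0.015, 1.0, -0.0, -0.002]
ft_force: [-1.9, -0.1, 3.0]
width: 0.0719
```

Emit:
step_arm --increments '[[[0,0,0],[0,0,0]],[[0,0,0],[0,0,0]],[[0,0,0],[0,0,0]],[[0,0,0],[0,0,0]]]' --hand -1

```text
time: 22.2
ee_pos: [0.5178, -0.3872, 0.0046]
eef_rot: [0.015, 1.0, -0.0, -0.002]
ft_force: [1.0, -0.5, -0.5]
width: 0.0858
```

Emit:
step_arm --increments '[[[0,0,-0.01],[0,0,0]],[[0,0,-0.03],[0,0,0]],[[0,0,-0.07],[0,0,0]],[[0,0,-0.12],[0,0,0]],[[0,0,-0.17],[0,0,0]]]'

```text
time: 22.7
ee_pos: [0.5179, -0.387, 0.177]
eef_rot: [0.015, 1.0, -0.0, -0.002]
ft_force: [1.5, -0.5, -0.3]
width: 0.0867
```

Run:
```python
from ov import *
s=r.read_state(); print(s["ee_pos"],s["ft_force"],s["width"])
print(tool_delta((.446,.29,.18),np.pi/2-.0173))
im,K,E=cam("side"); crop(im,190,100,160,250,2.4,"s20")
im,K,E=cam("top"); crop(im,80,120,320,140,2.4,"t20"); np.savez("top20.npz",im=im,K=K,E=E)
```

```text
[ 0.51786306 -0.38702184  0.17696771] [ 1.54371132 -0.51513944 -0.27200789] 0.08670405834494081
[array([ 0.0924,  0.6745, -0.0031]), array([-0.0006, -0.0034, -0.0131])]
```

View pics/s20.png

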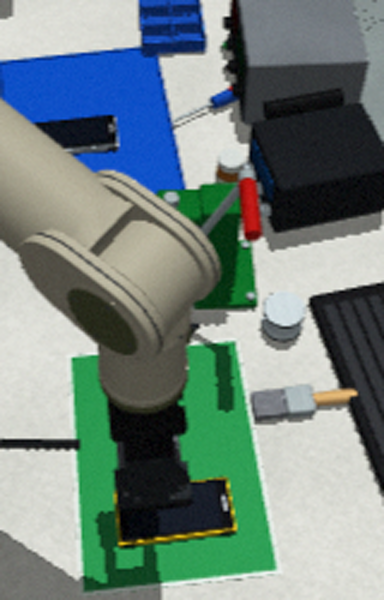

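View pics/t20.png

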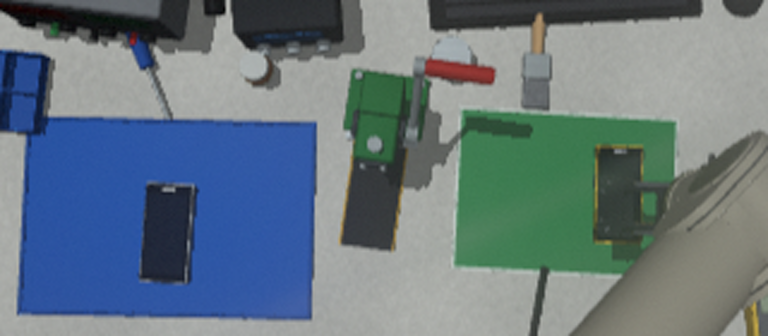

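Emit:
step_arm --increments '[[[0.02,0.035,-0.02],[0,0,0]],[[0.045,0.075,-0.04],[0,0,0]],[[0.065,0.12,-0.05],[0,0,0]],[[0.085,0.165,-0.05],[0,0,0]],[[0.09,0.21,-0.05],[0,0,0]]]' --hand -1

```text
time: 23.3
ee_pos: [0.4351, -0.1761, 0.2319]
eef_rot: [0.016, 1.0, -0.003, 0.004]
ft_force: [1.5, 0.2, 0.5]
width: 0.0867
```

Emit:
step_arm --increments '[[[0,0.048,0],[0,0,0]],[[0,0.096,0],[0,0,0]],[[0,0.144,0],[0,0,0]],[[0,0.19,0],[0,0,0]],[[0,0.235,0],[0,0,0]]]'

```text
time: 23.8
ee_pos: [0.4424, 0.0606, 0.2313]
eef_rot: [0.016, 1.0, -0.002, 0.005]
ft_force: [1.0, -0.9, -0.1]
width: 0.0873
```

Run:
```python
from ov import *
s=r.read_state(); print(s["ee_pos"],s["ft_force"],s["width"])
print(tool_delta((.446,.29,.12),np.pi/2-.0173))
im,K,E=cam("top"); crop(im,80,150,180,100,4,"t21")
```

```text
[0.44241785 0.06059487 0.23128475] [ 1.01062155 -0.90341688 -0.13296944] 0.08725717990155205
[array([0.005 , 0.2299, 0.1102]), array([-0.0047,  0.0104, -0.0152])]
```

View pics/t21.png

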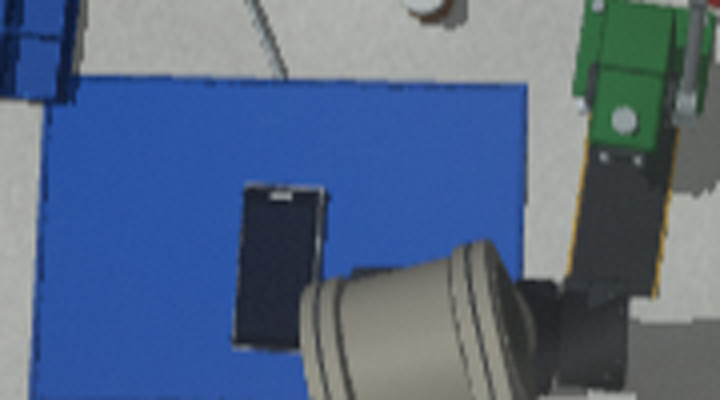

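Emit:
step_arm --increments '[[[0,0.045,0.01],[0,0.003,-0.005]],[[0.002,0.09,0.025],[-0.002,0.006,-0.01]],[[0.004,0.135,0.045],[-0.004,0.01,-0.015]],[[0.005,0.18,0.07],[-0.0047,0.0104,-0.015]],[[0.005,0.225,0.09],[-0.0047,0.0104,-0.015]]]'

```text
time: 24.35
ee_pos: [0.4434, 0.2917, 0.1408]
eef_rot: [0.005, 1.0, 0.001, 0.0]
ft_force: [1.0, 0.3, 0.2]
width: 0.0872
```

Run:
```python
from ov import *
s=r.read_state(); print(s["ee_pos"],s["ft_force"],s["width"])
print(tool_delta((.446,.29,.03),np.pi/2-.0173))
im,K,E=cam("side"); np.savez("side22.npz",im=im,K=K,E=E)
b=rect(.4756,.2897,-.0173,.075,.036,0);t=b.copy();t[:,2]=.012
crop(im,185,120,80,80,7,"s22",[(proj(K,E,b),(0,0,255)),(proj(K,E,t),(0,255,255))])
```

```text
[0.44336736 0.29174948 0.14082044] [0.99808502 0.30229326 0.19406956] 0.08721815969123442
[array([-0.0026, -0.002 ,  0.1108]), array([0.0021, 0.0001, 0.0069])]
```

View pics/s22.png

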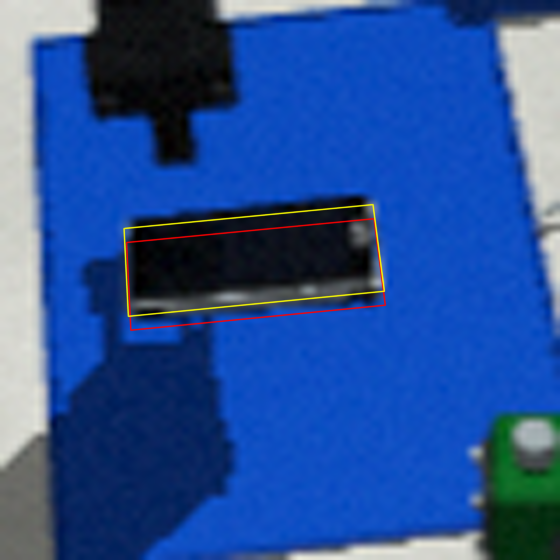

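Emit:
step_arm --increments '[[[-0.001,0,0.04],[0.001,0,0.003]],[[-0.0025,-0.0005,0.075],[0.002,0,0.007]],[[-0.0025,-0.0005,0.1],[0.002,0,0.007]],[[-0.0025,-0.0005,0.112],[0.002,0,0.007]],[[-0.0025,-0.0005,0.112],[0.002,0,0.007]]]'

```text
time: 24.9
ee_pos: [0.4417, 0.298, 0.0242]
eef_rot: [0.005, 1.0, -0.001, -0.003]
ft_force: [0.2, 0.0, 0.5]
width: 0.0869
```

Run:
```python
from ov import *
s=r.read_state(); print(s["ee_pos"],s["ft_force"],s["width"])
print(tool_delta((.446,.2915,.005),np.pi/2-.0173))
im,K,E=cam("side"); 
crop(im,185,120,80,80,7,"s23")
```

```text
[0.44174995 0.29800952 0.02419067] [0.18808678 0.02323839 0.53072112] 0.08692552065703664
[array([-0.0044, -0.0064,  0.0192]), array([-0.0011, -0.0053,  0.0074])]
```

View pics/s23.png

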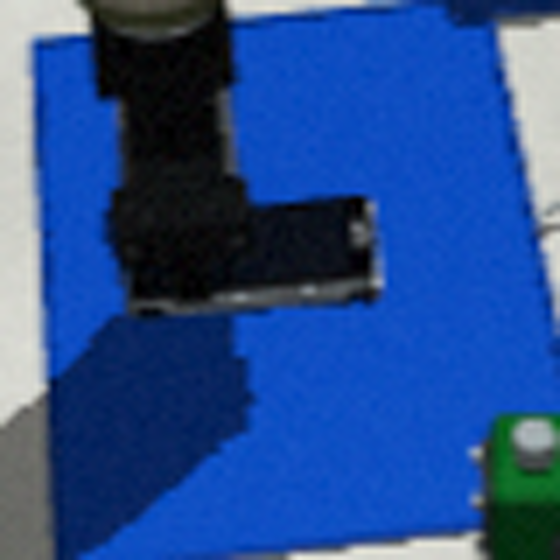

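Emit:
step_arm --increments '[[[-0.002,-0.003,0],[0,-0.003,0.004]],[[-0.0044,-0.0064,0],[-0.001,-0.005,0.0074]],[[-0.0044,-0.0064,0],[-0.001,-0.005,0.0074]],[[-0.0044,-0.0064,0],[-0.001,-0.005,0.0074]]]'

```text
time: 25.35
ee_pos: [0.4472, 0.2922, 0.0262]
eef_rot: [0.009, 1.0, 0.001, 0.001]
ft_force: [0.0, -0.1, 0.3]
width: 0.0871
```

Run:
```python
from ov import *
s=r.read_state(); print(s["ee_pos"],s["ft_force"],s["width"])
print(tool_delta((.446,.2915,.005),np.pi/2-.0173))
```

```text
[0.44723287 0.29222121 0.02615001] [ 0.04358832 -0.05872907  0.30567946] 0.08710953886564364
[array([ 0.0013, -0.0008,  0.0211]), array([ 0.002 ,  0.002 , -0.0004])]
```

Emit:
step_arm --increments '[[[0.001,-0.0008,0.006],[0.002,0.002,0]],[[0.001,-0.0008,0.012],[0.002,0.002,0]],[[0.001,-0.0008,0.018],[0.002,0.002,0]],[[0.001,-0.0008,0.0211],[0.002,0.002,0]],[[0.001,-0.0008,0.0211],[0.002,0.002,0]]]'

```text
time: 25.85
ee_pos: [0.4458, 0.2912, 0.0042]
eef_rot: [0.009, 1.0, -0.0, -0.001]
ft_force: [0.2, -0.3, -0.1]
width: 0.087
```

Run:
```python
from ov import *
s=r.read_state(); print(s["ee_pos"],s["ft_force"],s["width"])
im,K,E=cam("side"); 
crop(im,190,130,60,50,12,"s24")
```

```text
[0.44581968 0.29117079 0.00424892] [ 0.24102685 -0.31385494 -0.06099304] 0.08703506753115242
```

View pics/s24.png

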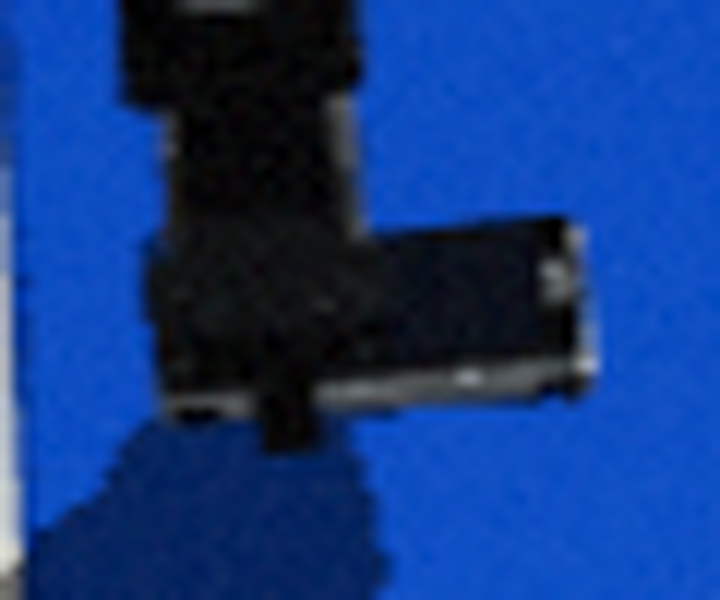

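Emit:
step_arm --increments '[[[0,0,0],[0,0,0]],[[0,0,0],[0,0,0]],[[0,0,0],[0,0,0]],[[0,0,0],[0,0,0]],[[0,0,0],[0,0,0]]]' --hand 0.1 --grip_force 6

```text
time: 26.4
ee_pos: [0.4461, 0.2917, 0.0049]
eef_rot: [0.009, 1.0, -0.0, -0.0]
ft_force: [0.2, 1.8, 0.6]
width: 0.072
```

Run:
```python
from ov import *
s=r.read_state(); print(s["ee_pos"],s["ft_force"],s["width"])
print(go(-.07,.0005,.005))
```

```text
[0.44611424 0.29165483 0.00486144] [0.20240948 1.81944228 0.63238908] 0.07199042126635401
[array([-3.470e-02, -3.002e-01, -1.000e-04]), array([-0.    , -0.0003,  0.1024])]
```

Emit:
step_arm --increments '[[[-0.001,-0.006,0],[0,0,0.002]],[[-0.002,-0.016,0],[0,0,0.005]],[[-0.004,-0.029,0],[0,0,0.01]],[[-0.006,-0.043,0],[0,0,0.015]],[[-0.008,-0.058,0],[0,0,0.02]]]'

```text
time: 26.9
ee_pos: [0.4533, 0.2318, 0.0048]
eef_rot: [0.019, 1.0, -0.0, -0.0]
ft_force: [0.2, 1.3, -1.2]
width: 0.072
```

Emit:
step_arm --increments '[[[-0.002,-0.014,0],[0,0,0.005]],[[-0.004,-0.03,0],[0,0,0.01]],[[-0.006,-0.046,0],[0,0,0.015]],[[-0.008,-0.062,0],[0,0,0.02]],[[-0.01,-0.078,0],[0,0,0.026]]]'

```text
time: 27.4
ee_pos: [0.4603, 0.152, 0.0048]
eef_rot: [0.033, 0.999, -0.0, -0.0]
ft_force: [0.1, 0.7, -1.3]
width: 0.0722
```

Emit:
step_arm --increments '[[[-0.002,-0.014,0],[0,0,0.005]],[[-0.004,-0.03,0],[0,0,0.01]],[[-0.006,-0.046,0],[0,0,0.015]],[[-0.008,-0.062,0],[0,0,0.02]],[[-0.01,-0.078,0],[0,0,0.026]]]'

```text
time: 27.9
ee_pos: [0.4651, 0.0721, 0.0048]
eef_rot: [0.046, 0.999, -0.0, -0.0]
ft_force: [-1.0, 0.2, -1.7]
width: 0.0721
```

Run:
```python
from ov import *
s=r.read_state(); print(s["ee_pos"],s["ft_force"],s["width"])
print(go(-.07,.0005,.005))
im,K,E=cam("top"); crop(im,150,140,130,100,6,"t25")
```

```text
[0.46511555 0.0720897  0.00484894] [-0.9713863   0.20564801 -1.70818399] 0.0720520080574729
[array([-0.0178, -0.0799, -0.0001]), array([-0.0004, -0.0005,  0.0282])]
```

View pics/t25.png

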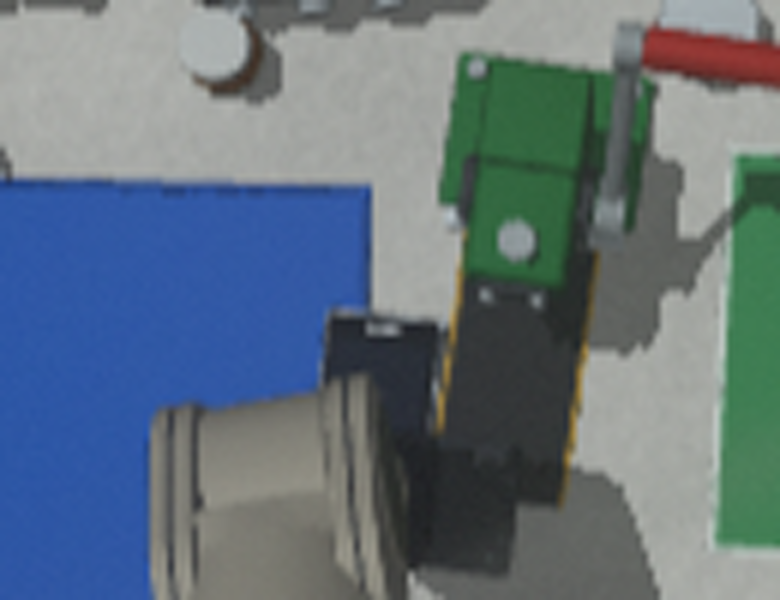

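Emit:
step_arm --increments '[[[-0.003,-0.012,0],[0,0,0.005]],[[-0.007,-0.028,0],[0,0,0.01]],[[-0.011,-0.044,0],[0,0,0.016]],[[-0.014,-0.06,0],[0,0,0.022]],[[-0.017,-0.073,0],[0,0,0.027]]]'

```text
time: 28.45
ee_pos: [0.4751, -0.0065, 0.0049]
eef_rot: [0.061, 0.998, -0.001, -0.0]
ft_force: [0.1, 0.1, -1.5]
width: 0.0719
```

Run:
```python
from ov import *
s=r.read_state(); print(s["ee_pos"],s["ft_force"],s["width"])
print(go(-.07,.0005,.005), go(-.035,.0005,.005))
```

```text
[ 0.47514036 -0.00650592  0.0048651 ] [ 0.11630254  0.1479489  -1.5293009 ] 0.07191023111502148
[array([-0.0007, -0.0025, -0.0001]), array([-0.0019, -0.0007, -0.0026])] [array([-0.0357, -0.0025, -0.0002]), array([-0.0019, -0.0007, -0.0026])]
```

Emit:
step_arm --increments '[[[-0.006,-0.0012,0],[-0.001,0,-0.001]],[[-0.015,-0.0025,0],[-0.0015,0,-0.002]],[[-0.025,-0.0025,0],[-0.0015,0,-0.0026]],[[-0.032,-0.0025,0],[-0.0015,0,-0.0026]],[[-0.032,-0.0025,0],[-0.0015,0,-0.0026]]]'

```text
time: 28.95
ee_pos: [0.508, -0.0125, 0.0048]
eef_rot: [0.06, 0.998, -0.0, 0.0]
ft_force: [-0.4, -1.0, -2.1]
width: 0.0718
```

Run:
```python
from ov import *
s=r.read_state(); print(s["ee_pos"],W2P(*s["ee_pos"][:2]),s["ft_force"],s["width"])
im,K,E=cam("side"); crop(im,230,195,60,50,12,"s26",[(proj(K,E,P),(0,0,255)) for P in polys(.545,-.018,-.12)[1:]])
```

```text
[ 0.5079881  -0.0124927   0.00483531] (np.float64(-0.03740502193904441), np.float64(0.0010369173351033253)) [-0.43518142 -1.04551078 -2.10633864] 0.0718065355372462
```

View pics/s26.png

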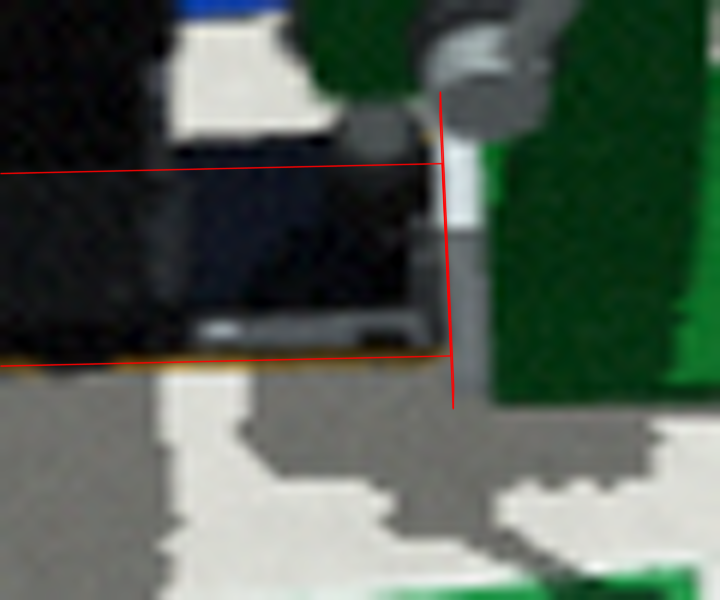

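Close to the fence; advance in small steps until the force shows contact.

Emit:
step_arm --increments '[[[-0.001,0,0],[0,0,0]],[[-0.002,0,0],[0,0,0]],[[-0.003,0,0],[0,0,0]],[[-0.003,0,0],[0,0,0]]]'

```text
time: 29.4
ee_pos: [0.5104, -0.0128, 0.0048]
eef_rot: [0.06, 0.998, -0.0, 0.0]
ft_force: [-0.9, 0.4, -0.5]
width: 0.072
```

Emit:
step_arm --increments '[[[-0.001,0,0],[0,0,0]],[[-0.002,0,0],[0,0,0]],[[-0.002,0,0],[0,0,0]]]'

```text
time: 29.7
ee_pos: [0.5126, -0.0131, 0.0048]
eef_rot: [0.06, 0.998, -0.0, 0.0]
ft_force: [-1.0, 0.6, -0.4]
width: 0.0716
```

Emit:
step_arm --increments '[[[-0.001,0,0],[0,0,0]],[[-0.002,0,0],[0,0,0]],[[-0.002,0,0],[0,0,0]]]'

```text
time: 30.0
ee_pos: [0.5139, -0.0132, 0.0047]
eef_rot: [0.06, 0.998, -0.0, -0.001]
ft_force: [-4.6, 0.7, 2.8]
width: 0.072
```

Emit:
step_arm --increments '[[[-0.001,0,0],[0,0,0]],[[-0.0015,0,0],[0,0,0]],[[-0.0015,0,0],[0,0,0]]]'

```text
time: 30.3
ee_pos: [0.5144, -0.0133, 0.0044]
eef_rot: [0.059, 0.998, -0.0, -0.002]
ft_force: [-5.6, 0.9, 4.0]
width: 0.072
```

Run:
```python
from ov import *
s=r.read_state(); print(s["ee_pos"],W2P(*s["ee_pos"][:2]),s["ft_force"],s["width"])
im,K,E=cam("side"); crop(im,230,195,60,50,12,"s27",[(proj(K,E,P),(0,0,255)) for P in polys(.545,-.018,-.12)[1:]])
```

```text
[ 0.5144231  -0.01327015  0.00442231] (np.float64(-0.03092323594549626), np.float64(0.001035408339881617)) [-5.60733125  0.90193674  3.95514411] 0.07197725467672438
```

View pics/s27.png

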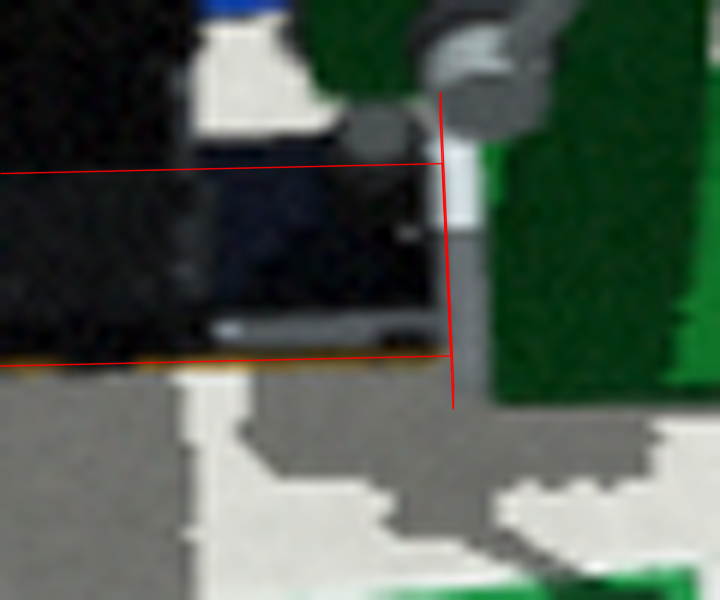

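Seated against the fence (about 5.6 N). Release, back out, and go to the lever as before.

Emit:
step_arm --increments '[[[0,0,0],[0,0.002,0]],[[0,0,0],[0,0.004,0]],[[0,0,0],[0,0.004,0]],[[0,0,0],[0,0.004,0]]]' --hand -1

```text
time: 30.75
ee_pos: [0.5148, -0.0133, 0.0045]
eef_rot: [0.059, 0.998, -0.0, -0.003]
ft_force: [-0.1, 0.4, -0.9]
width: 0.0863
```

Emit:
step_arm --increments '[[[0,0,-0.008],[0,0,0]],[[0,0,-0.02],[0,0,0]],[[0.01,0,-0.04],[0,0,0]],[[0.035,0,-0.05],[0,0,0]],[[0.07,0,-0.06],[0,0,0]]]'

```text
time: 31.25
ee_pos: [0.4464, -0.0051, 0.0667]
eef_rot: [0.06, 0.998, 0.0, -0.002]
ft_force: [-0.3, -0.5, 0.2]
width: 0.0871
```

Emit:
step_arm --increments '[[[0.02,0,-0.045],[0,0,0]],[[0.02,0,-0.09],[0,0,0]],[[0.02,0,-0.135],[0,0,0]],[[0.02,0,-0.18],[0,0,0]],[[0.02,0,-0.225],[0,0,0]]]'

```text
time: 31.75
ee_pos: [0.4269, -0.0031, 0.2951]
eef_rot: [0.06, 0.998, 0.0, -0.001]
ft_force: [1.2, -0.2, -1.2]
width: 0.0869
```

Run:
```python
from ov import *
print(go(.185,-.099,.36))
im,K,E=cam("side"); crop(im,220,185,80,60,7,"s28",[(proj(K,E,P),(0,0,255)) for P in polys(.545,-.018,-.12)[1:2]])
im,K,E=cam("top"); crop(im,130,125,260,120,3,"t28")
```

```text
[array([-0.3038, -0.0996, -0.0657]), array([ 0.0007, -0.0023, -0.    ])]
```

View pics/s28.png

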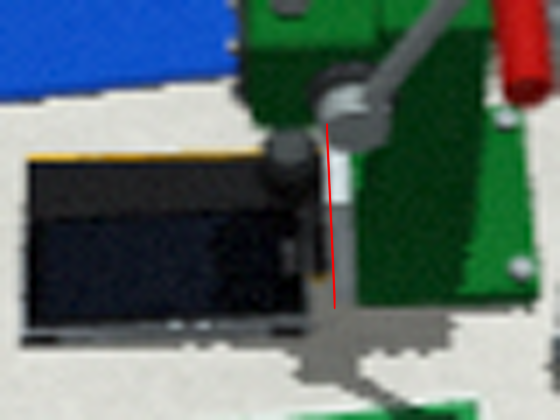

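View pics/t28.png

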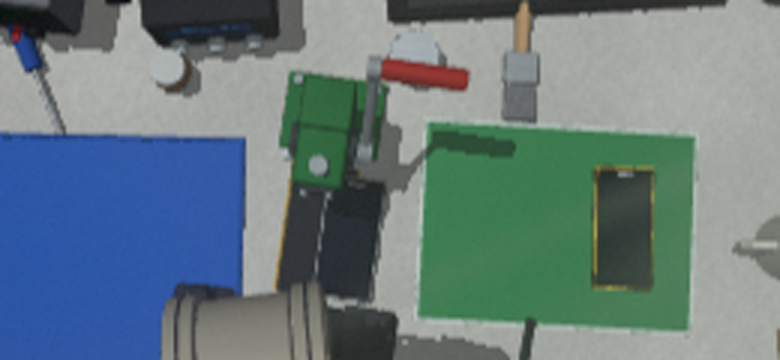

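Run:
```python
from ov import *
for n,(u,v,w,h,s) in {"top":(215,165,60,70,10),"side":(215,195,60,60,10)}.items():
    im,K,E=cam(n); np.savez(n+"29.npz",im=im,K=K,E=E); crop(im,u,v,w,h,s,n+"29")
```

```text
(no output)
```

View pics/top29.png

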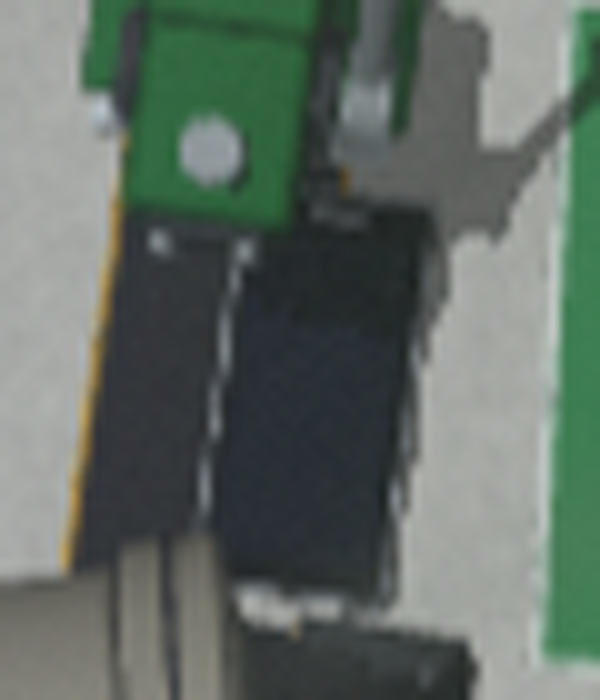

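View pics/side29.png

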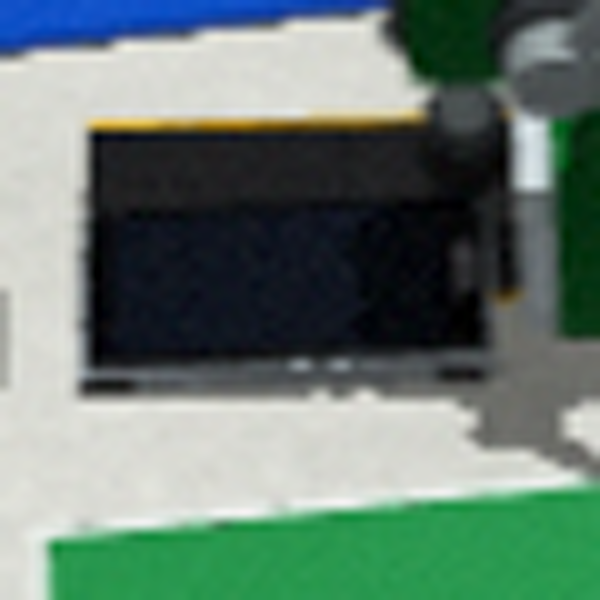

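```bash
cat > fitb.py <<'E'
from ov import *
d=np.load("side29.npz");K,E=d["K"],d["E"]
a=unproj(K,E,np.array([(80,395),(490,380)])/10.+[215,195]-.5,0); print("side bottom edge",a.round(4).tolist())
d=np.load("top29.npz");K2,E2=d["K"],d["E"]
b=unproj(K2,E2,np.array([(240,255),(198,520),(435,210),(378,600)])/10.+[215,165]-.5,.012); print("top",b.round(4).tolist())
E
python3 fitb.py
python3 - <<'E'
from ov import *
for yaw in (-.12,):
  p=(.532,-.052,-.12)
  for n in ("top","side"):
    d=np.load(n+"29.npz");im,K,E=d["im"],d["K"],d["E"]; o=(215,165,60,70) if n=="top" else (215,195,60,60)
    crop(im,*o,10,n+"29b",[(proj(K,E,rect(*p,.075,.036,0)),(0,0,255)),(proj(K,E,rect(*p,.075,.036,.012)),(0,255,255))])
E
```

```text
side bottom edge [[0.4512, -0.0812, 0.0], [0.597, -0.0963, 0.0]]
top [[0.5774, -0.0285, 0.012], [0.4811, -0.0156, 0.012], [0.5954, -0.099, 0.012], [0.4537, -0.0813, 0.012]]
```

View pics/top29b.png

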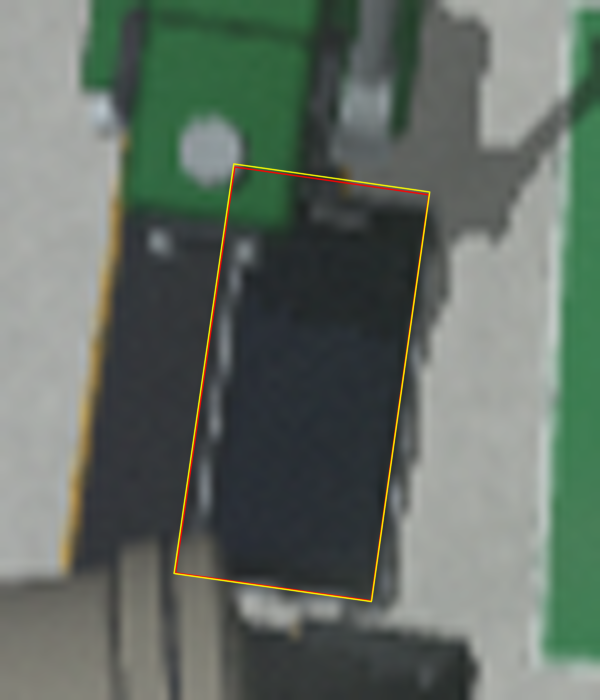

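View pics/side29b.png

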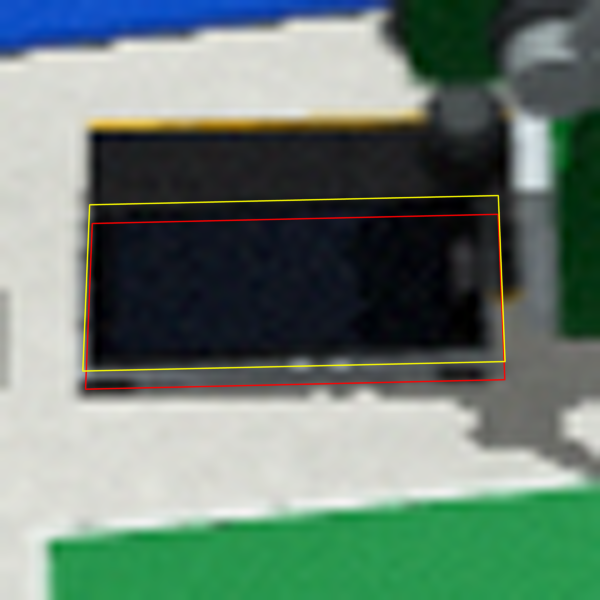

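Run:
```python
from ov import *
p=(.5285,-.0555,-.108); L=[]
for n in ("top","side"):
    d=np.load(n+"29.npz");im,K,E=d["im"],d["K"],d["E"]; o=(215,165,60,70) if n=="top" else (215,195,60,60)
    crop(im,*o,10,"x",[(proj(K,E,rect(*p,.075,.036,0)),(0,0,255)),(proj(K,E,rect(*p,.075,.036,.012)),(0,255,255))])
    L.append(cv2.resize(cv2.imread("pics/x.png")[:600],(400,400)))
cv2.imwrite("pics/fit29.png",np.hstack(L))
c,s=np.cos(p[2]),np.sin(p[2]); g=(p[0]-.032*c,p[1]-.032*s); print(g,W2P(*g)); print(tool_delta((g[0]-.075*c,g[1]-.075*s,.1),np.pi/2+p[2]),tool_delta((*g,.03),np.pi/2+p[2]))
```

```text
(np.float64(0.49668644267198503), np.float64(-0.05205071454687976)) (np.float64(-0.043889830745902254), np.float64(-0.03958956604885351))
[array([ 0.0005, -0.0416,  0.1935]), array([ 0.0009, -0.0013, -0.0119])] [array([-0.0746, -0.0408,  0.2634]), array([ 0.0009, -0.0013, -0.0119])]
```

View pics/fit29.png

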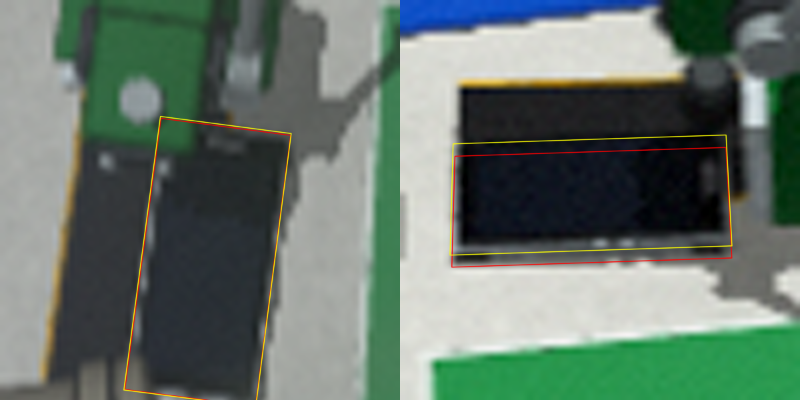

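Emit:
step_arm --increments '[[[0,-0.015,0.045],[0,0,-0.003]],[[0,-0.03,0.09],[0,0,-0.006]],[[0,-0.04,0.135],[0,0,-0.012]],[[0,-0.0405,0.175],[0,0,-0.012]],[[0,-0.0405,0.193],[0,0,-0.012]]]' --hand -1

```text
time: 32.45
ee_pos: [0.4195, -0.0436, 0.0965]
eef_rot: [0.054, 0.999, 0.0, -0.004]
ft_force: [0.2, 0.8, 0.5]
width: 0.087
```

Run:
```python
from ov import *
s=r.read_state();print(s["ee_pos"]); print(tool_delta((.4967,-.0513,.03),np.pi/2-.108))
```

```text
[ 0.41951194 -0.04356289  0.09650089]
[array([-0.078 ,  0.0007,  0.0659]), array([-0.0003, -0.0071, -0.001 ])]
```

Emit:
step_arm --increments '[[[-0.01,0,0.025],[0,-0.004,0]],[[-0.03,0.0005,0.05],[0,-0.007,0]],[[-0.055,0.0007,0.065],[0,-0.007,0]],[[-0.075,0.0007,0.066],[0,-0.007,0]],[[-0.078,0.0007,0.066],[0,-0.007,0]]]'

```text
time: 32.95
ee_pos: [0.497, -0.0516, 0.0288]
eef_rot: [0.054, 0.999, -0.001, -0.001]
ft_force: [-0.3, 0.1, 0.0]
width: 0.0868
```

Emit:
step_arm --increments '[[[0,0,0],[0,0,0]],[[0,0,0],[0,0,0]]]'

```text
time: 33.15
ee_pos: [0.4958, -0.0517, 0.0286]
eef_rot: [0.055, 0.999, -0.001, -0.001]
ft_force: [-0.3, -0.1, -0.1]
width: 0.0869
```

Run:
```python
from ov import *
s=r.read_state();print(s["ee_pos"],s["ft_force"]); print(tool_delta((.4967,-.0513,.005),np.pi/2-.108))
im,K,E=cam("side"); crop(im,205,190,80,70,9,"s30")
```

```text
[ 0.4957771  -0.05168835  0.0285879 ] [-0.33909064 -0.0978067  -0.05301868]
[array([-0.0009,  0.0005,  0.0236]), array([-0.0016, -0.0029, -0.0013])]
```

View pics/s30.png

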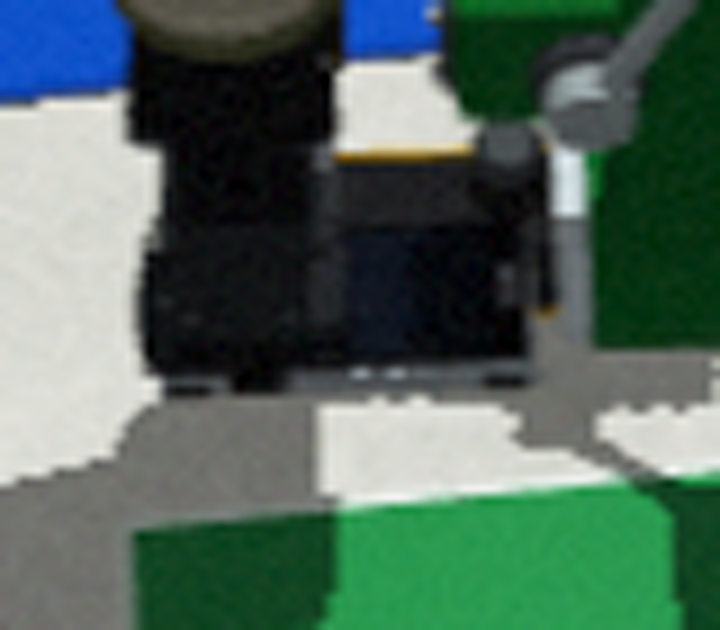

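Emit:
step_arm --increments '[[[-0.0005,0.0005,0.006],[-0.001,-0.002,-0.001]],[[-0.0009,0.0005,0.01],[-0.001,-0.002,-0.001]],[[-0.0009,0.0005,0.013],[-0.001,-0.002,-0.001]],[[-0.0009,0.0005,0.016],[-0.001,-0.002,-0.001]]]'

```text
time: 33.6
ee_pos: [0.4967, -0.0512, 0.0125]
eef_rot: [0.054, 0.999, -0.0, -0.0]
ft_force: [-0.2, -0.8, -0.0]
width: 0.0871
```

Emit:
step_arm --increments '[[[0,0,0.004],[0,0,0]],[[0,0,0.007],[0,0,0]],[[0,0,0.0085],[0,0,0]],[[0,0,0.0085],[0,0,0]]]'

```text
time: 34.0
ee_pos: [0.4965, -0.0513, 0.0037]
eef_rot: [0.054, 0.999, -0.0, -0.001]
ft_force: [-0.6, -0.3, 0.5]
width: 0.0873
```

Run:
```python
from ov import *
s=r.read_state();print(s["ee_pos"],s["ft_force"])
im,K,E=cam("side"); crop(im,205,190,80,70,9,"s31")
```

```text
[ 0.49649102 -0.05126812  0.00373173] [-0.61217127 -0.32356495  0.45432857]
```

View pics/s31.png

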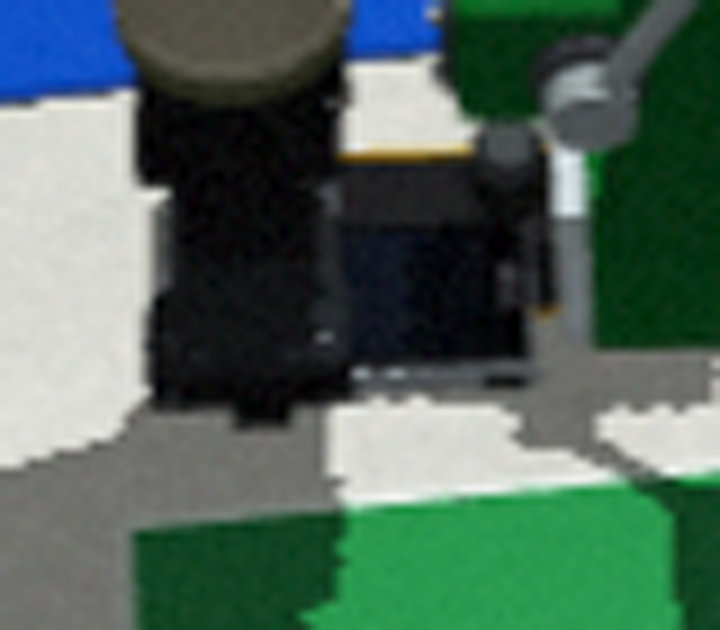

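Emit:
step_arm --increments '[[[0,0,0],[0,0,0]],[[0,0,-0.001],[0,0,0]],[[0,0,-0.001],[0,0,0]],[[0,0,-0.001],[0,0,0]],[[0,0,-0.001],[0,0,0]]]' --hand 0.1 --grip_force 6

```text
time: 34.55
ee_pos: [0.4968, -0.0512, 0.0052]
eef_rot: [0.054, 0.999, -0.0, -0.0]
ft_force: [-1.5, 0.4, 4.3]
width: 0.0719
```

Run:
```python
from ov import *
s=r.read_state();print(s["ee_pos"],s["ft_force"],s["width"],W2P(*s["ee_pos"][:2])); print(go(-.06,.0005,.005))
im,K,E=cam("top"); crop(im,205,165,80,70,9,"t31")
```

```text
[ 0.49681027 -0.05119154  0.0051678 ] [-1.46752557  0.40388466  4.31498403] 0.0718574427061961 (np.float64(-0.043869748972116485), np.float64(-0.03872174270431723))
[array([0.0157, 0.0394, 0.0002]), array([-0.0002, -0.0004,  0.0117])]
```

View pics/t31.png

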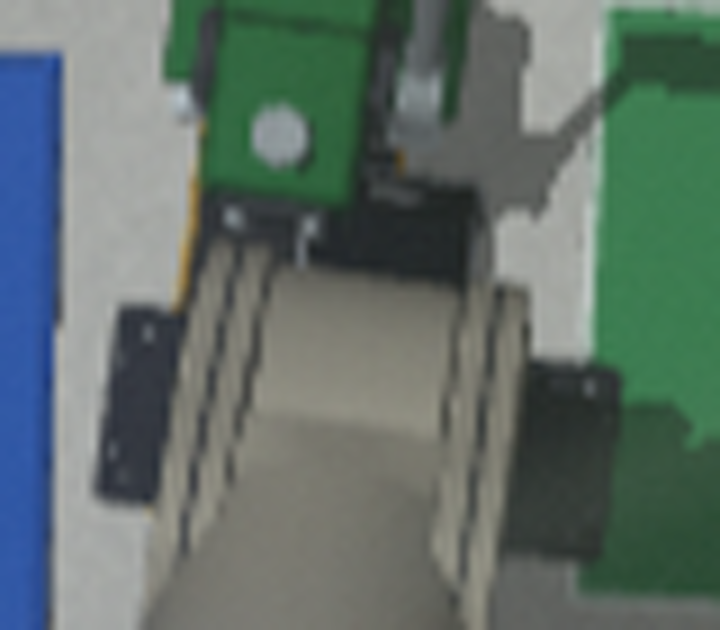

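Emit:
step_arm --increments '[[[0.003,0.005,0],[0,0,0.002]],[[0.006,0.013,0],[0,0,0.005]],[[0.008,0.023,0],[0,0,0.008]],[[0.008,0.033,0],[0,0,0.0117]],[[0.008,0.0385,0],[0,0,0.0117]]]'

```text
time: 35.1
ee_pos: [0.493, -0.0105, 0.0051]
eef_rot: [0.059, 0.998, -0.0, -0.0]
ft_force: [-0.5, -2.5, 2.1]
width: 0.0721
```

Run:
```python
from ov import *
s=r.read_state();print(s["ee_pos"],s["ft_force"],s["width"],W2P(*s["ee_pos"][:2])); print(go(-.035,.0005,.005))
im,K,E=cam("side"); crop(im,210,190,80,60,9,"s32",[(proj(K,E,P),(0,0,255)) for P in polys(.545,-.018,-.12)[1:]])
```

```text
[ 0.49299922 -0.01048838  0.0051396 ] [-0.45154772 -2.53439581  2.10122801] 0.07212017613241924 (np.float64(-0.05252606044152244), np.float64(0.001232469068975152))
[array([-0.0175, -0.0008,  0.0001]), array([-0.0001, -0.0007,  0.0015])]
```

View pics/s32.png

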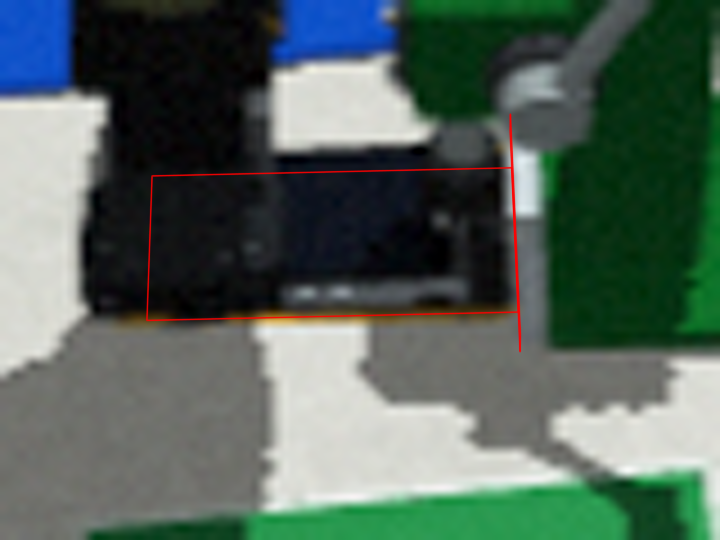

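Emit:
step_arm --increments '[[[-0.003,0,0],[0,0,0]],[[-0.007,-0.0008,0],[0,0,0.0015]],[[-0.011,-0.0008,0],[0,0,0.0015]],[[-0.013,-0.0008,0],[0,0,0.0015]],[[-0.013,-0.0008,0],[0,0,0.0015]]]'

```text
time: 35.65
ee_pos: [0.5062, -0.0122, 0.005]
eef_rot: [0.06, 0.998, 0.0, -0.0]
ft_force: [-0.6, 0.3, 1.0]
width: 0.0718
```

Emit:
step_arm --increments '[[[-0.001,0,0],[0,0,0]],[[-0.002,0,0],[0,0,0]],[[-0.003,0,0],[0,0,0]],[[-0.003,0,0],[0,0,0]]]'

```text
time: 36.05
ee_pos: [0.5093, -0.0126, 0.005]
eef_rot: [0.06, 0.998, 0.0, -0.0]
ft_force: [-2.6, -0.5, 3.2]
width: 0.0717
```

Run:
```python
from ov import *
s=r.read_state();print(s["ee_pos"],s["ft_force"],s["width"],W2P(*s["ee_pos"][:2]))
im,K,E=cam("side"); crop(im,230,195,60,50,12,"s33",[(proj(K,E,P),(0,0,255)) for P in polys(.545,-.018,-.12)[1:]])
```

```text
[ 0.50931389 -0.01259752  0.00499132] [-2.63858593 -0.45383981  3.21159757] 0.07172161469137969 (np.float64(-0.036076224668365416), np.float64(0.0010915642154424674))
```

View pics/s33.png

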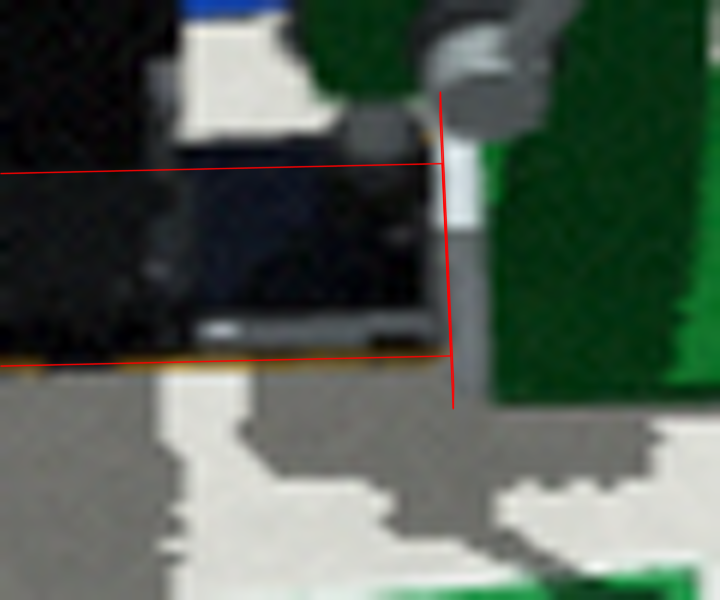

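Emit:
step_arm --increments '[[[-0.001,0,0],[0,0,0]],[[-0.002,0,0],[0,0,0]],[[-0.002,0,0],[0,0,0]]]'

```text
time: 36.4
ee_pos: [0.5115, -0.0129, 0.005]
eef_rot: [0.06, 0.998, 0.0, 0.0]
ft_force: [-2.6, 0.5, 2.4]
width: 0.0718
```

Emit:
step_arm --increments '[[[-0.001,0,0],[0,0,0]],[[-0.002,0,0],[0,0,0]],[[-0.002,0,0],[0,0,0]]]'

```text
time: 36.7
ee_pos: [0.5128, -0.013, 0.0047]
eef_rot: [0.06, 0.998, 0.0, -0.001]
ft_force: [-5.3, 1.1, 4.3]
width: 0.0718
```

Run:
```python
from ov import *
s=r.read_state();print(s["ee_pos"],s["ft_force"],s["width"],W2P(*s["ee_pos"][:2]))
im,K,E=cam("side"); crop(im,230,195,60,50,12,"s34",[(proj(K,E,P),(0,0,255)) for P in polys(.545,-.018,-.12)[1:]])
```

```text
[ 0.51283473 -0.01304144  0.00472662] [-5.29081     1.14414535  4.34669636] 0.07184934012061686 (np.float64(-0.032527562729647304), np.float64(0.0010723241990971111))
```

View pics/s34.png

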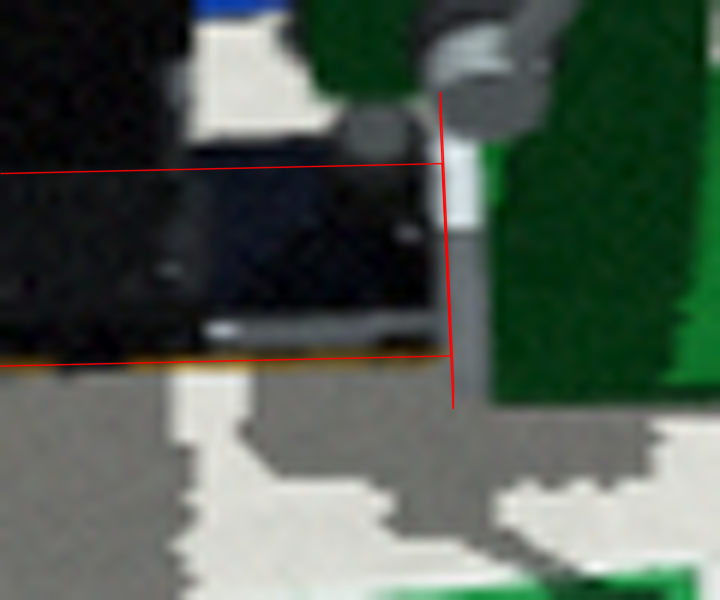

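Emit:
step_arm --increments '[[[0,0,0],[0,0.002,0]],[[0,0,0],[0,0.002,0]],[[0,0,0],[0,0.002,0]],[[0,0,0],[0,0.002,0]]]' --hand -1

```text
time: 37.15
ee_pos: [0.5131, -0.0131, 0.0047]
eef_rot: [0.06, 0.998, 0.0, -0.002]
ft_force: [0.2, -0.4, -0.3]
width: 0.0859
```

Emit:
step_arm --increments '[[[0,0,-0.008],[0,0,0]],[[0,0,-0.02],[0,0,0]],[[0.01,0,-0.04],[0,0,0]],[[0.035,0,-0.05],[0,0,0]],[[0.07,0,-0.06],[0,0,0]]]'

```text
time: 37.65
ee_pos: [0.4445, -0.0049, 0.0667]
eef_rot: [0.06, 0.998, 0.0, -0.0]
ft_force: [1.4, 1.5, 0.1]
width: 0.0869
```

Emit:
step_arm --increments '[[[0.02,0,-0.045],[0,0,0]],[[0.02,0,-0.09],[0,0,0]],[[0.02,0,-0.135],[0,0,0]],[[0.02,0,-0.18],[0,0,0]],[[0.02,0,-0.225],[0,0,0]]]'

```text
time: 38.15
ee_pos: [0.4242, -0.003, 0.2949]
eef_rot: [0.06, 0.998, 0.001, 0.001]
ft_force: [1.1, 1.0, 0.1]
width: 0.0868
```

Run:
```python
from ov import *
print(go(.185,-.099,.36))
im,K,E=cam("side"); crop(im,220,185,80,60,8,"s35",[(proj(K,E,P),(0,0,255)) for P in polys(.545,-.018,-.12)[1:]])
```

```text
[array([-0.3069, -0.0992, -0.0647]), array([ 0.0013,  0.0016, -0.0006])]
```

View pics/s35.png

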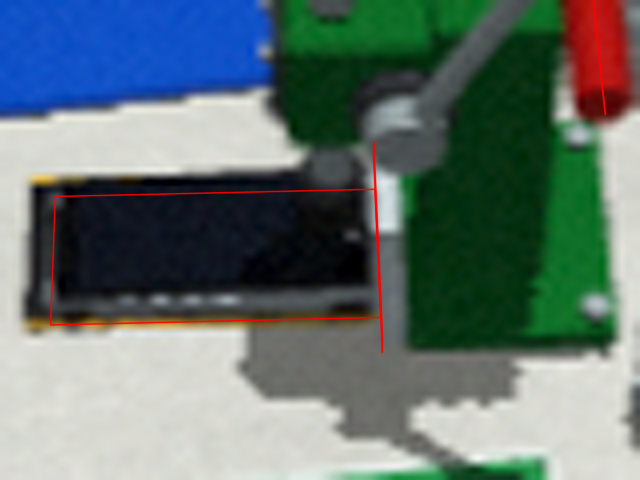

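Seated and still in place. On to the lever.

Emit:
step_arm --increments '[[[0,0,-0.035],[0,0,0]],[[-0.015,-0.005,-0.064],[0,0,0]],[[-0.055,-0.02,-0.065],[0,0,0]],[[-0.1,-0.035,-0.065],[0,0,0]],[[-0.145,-0.05,-0.065],[0,0,0]]]' --hand 1 --grip_force 20

```text
time: 38.7
ee_pos: [0.5651, -0.0709, 0.37]
eef_rot: [0.06, 0.998, 0.002, 0.006]
ft_force: [1.0, -0.0, -0.1]
width: 0.0549
```

Emit:
step_arm --increments '[[[-0.035,-0.01,0],[0,0,0]],[[-0.075,-0.022,0],[0,0,0]],[[-0.115,-0.036,0],[0,0,0]],[[-0.15,-0.048,0],[0,0,0]],[[-0.16,-0.049,0],[0,0,0]]]'

```text
time: 39.2
ee_pos: [0.7194, -0.1407, 0.3697]
eef_rot: [0.061, 0.998, 0.001, 0.005]
ft_force: [-0.3, 0.2, -0.1]
width: 0.015
```

Run:
```python
from ov import *
s=r.read_state();print(s["ee_pos"],s["ft_force"],s["width"],W2P(*s["ee_pos"][:2]))
print(go(.183,-.098,.256))
```

```text
[ 0.71939016 -0.14071165  0.36972604] [-0.30670956  0.19342025 -0.06967345] 0.014978355572594734 (np.float64(0.1878261363895543), np.float64(-0.10095255831694326))
[array([0.0059, 0.0026, 0.1137]), array([ 0.0029,  0.0098, -0.0017])]
```

Emit:
step_arm --increments '[[[0.001,0.001,0.03],[0.001,0.005,0]],[[0.003,0.002,0.06],[0.003,0.01,-0.001]],[[0.004,0.0026,0.09],[0.003,0.01,-0.001]],[[0.005,0.0026,0.113],[0.003,0.01,-0.001]],[[0.005,0.0026,0.1137],[0.003,0.01,-0.001]]]' --hand 1

```text
time: 39.7
ee_pos: [0.7144, -0.1367, 0.2534]
eef_rot: [0.06, 0.998, 0.0, -0.003]
ft_force: [-0.6, 0.9, -0.3]
width: 0.0005
```

Emit:
step_arm --increments '[[[0.01,0,0],[0,0,0]],[[0.02,0,-0.003],[0,0,0]],[[0.03,0,-0.007],[0,0.002,0]],[[0.04,0,-0.009],[0,0.004,0]],[[0.05,0,-0.01],[0,0.006,0]]]'

```text
time: 40.2
ee_pos: [0.6666, -0.1309, 0.2679]
eef_rot: [0.06, 0.998, 0.0, -0.002]
ft_force: [7.1, -0.9, 4.9]
width: 0.0006
```

Run:
```python
from ov import *
s=r.read_state();print(s["ee_pos"],s["ft_force"],s["width"],W2P(*s["ee_pos"][:2]))
im,K,E=cam("side"); crop(im,200,145,100,90,6,"s36")
```

```text
[ 0.66663625 -0.13094862  0.26794421] [ 7.05285604 -0.90966128  4.86363682] 0.0006411389042610059 (np.float64(0.13428284839305496), np.float64(-0.09757502132759416))
```

View pics/s36.png

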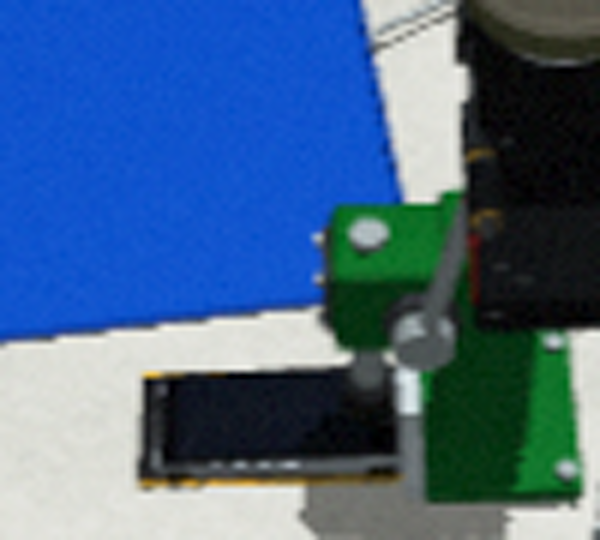

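Emit:
step_arm --increments '[[[0.01,0,-0.001],[0,0,0]],[[0.02,0,-0.002],[0,0.004,0]],[[0.03,0,-0.001],[0,0.008,0]],[[0.04,0,0],[0,0.012,0]],[[0.05,0,0.001],[0,0.016,0]]]'

```text
time: 40.75
ee_pos: [0.6182, -0.1254, 0.2711]
eef_rot: [0.06, 0.998, 0.001, -0.006]
ft_force: [13.4, -1.4, 7.7]
width: 0.0003
```

Emit:
step_arm --increments '[[[0.009,0,0.002],[0,0.006,0]],[[0.018,0,0.004],[0,0.012,0]],[[0.026,0,0.006],[0,0.018,0]],[[0.033,0,0.009],[0,0.02,0]],[[0.038,0,0.011],[0,0.02,0]]]'

```text
time: 41.25
ee_pos: [0.5835, -0.1212, 0.2645]
eef_rot: [0.06, 0.998, 0.001, -0.011]
ft_force: [13.7, -1.3, 9.8]
width: 0.0005
```

Emit:
step_arm --increments '[[[0.004,0,0.002],[0,0.004,0]],[[0.008,0,0.004],[0,0.008,0]],[[0.011,0,0.005],[0,0.01,0]],[[0.011,0,0.005],[0,0.01,0]]]'

```text
time: 41.65
ee_pos: [0.576, -0.1203, 0.2624]
eef_rot: [0.06, 0.998, 0.001, -0.011]
ft_force: [18.1, -1.2, -3.4]
width: 0.0005
```

Run:
```python
from ov import *
s=r.read_state();print(s["ee_pos"],s["ft_force"],s["width"],W2P(*s["ee_pos"][:2]))
```

```text
[ 0.57604976 -0.12029971  0.2623574 ] [18.11512728 -1.24350509 -3.43603149] 0.0005170929282944053 (np.float64(0.04307298971352229), np.float64(-0.09784699978952399))
```

Emit:
step_arm --increments '[[[0.003,0,0.001],[0,-0.005,0]],[[0.006,0,0.003],[0,-0.01,0]],[[0.007,0,0.003],[0,-0.01,0]],[[0.007,0,0.003],[0,-0.01,0]]]'

```text
time: 42.05
ee_pos: [0.5735, -0.12, 0.2617]
eef_rot: [0.06, 0.998, -0.0, -0.0]
ft_force: [25.1, -4.0, -9.8]
width: 0.0006
```

Run:
```python
from ov import *
s=r.read_state();print(s["ee_pos"],s["ft_force"],s["width"],W2P(*s["ee_pos"][:2]))
im,K,E=cam("side"); crop(im,230,175,60,60,10,"s37")
```

```text
[ 0.57348916 -0.1199651   0.26166181] [25.05588154 -4.03549582 -9.75552564] 0.0006462462358038496 (np.float64(0.04049075114334534), np.float64(-0.09782133388973811))
```

View pics/s37.png

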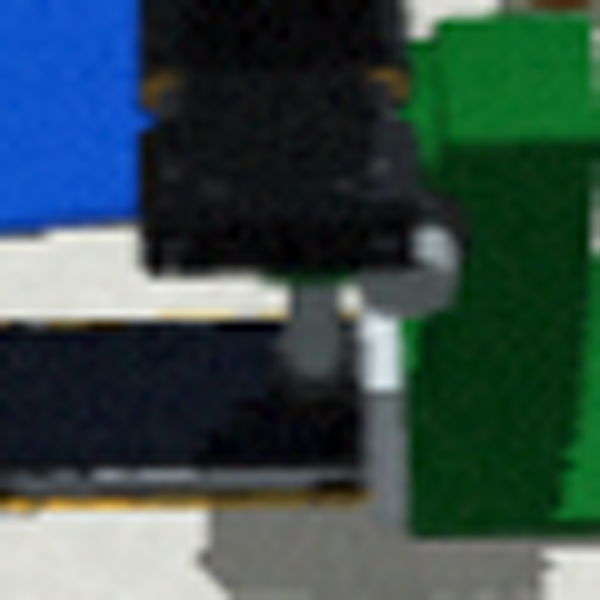

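Emit:
step_arm --increments '[[[-0.012,0,-0.002],[0,0,0]],[[-0.024,0,-0.006],[0,0,0]],[[-0.036,0,-0.008],[0,0,0]],[[-0.048,0,-0.01],[0,0,0]],[[-0.06,0,-0.01],[0,0,0]]]'

```text
time: 42.6
ee_pos: [0.6338, -0.1274, 0.2734]
eef_rot: [0.06, 0.998, -0.0, 0.0]
ft_force: [0.8, -0.0, 0.3]
width: 0.0003
```

Emit:
step_arm --increments '[[[-0.015,0,0.001],[0,0,0]],[[-0.03,0,0.003],[0,0,0]],[[-0.045,0,0.007],[0,0,0]],[[-0.06,0,0.011],[0,0,0]],[[-0.08,0,0.015],[0,0,0]]]'

```text
time: 43.1
ee_pos: [0.7137, -0.1373, 0.26]
eef_rot: [0.06, 0.998, -0.0, 0.001]
ft_force: [0.4, -0.8, 0.0]
width: 0.0002
```

Emit:
step_arm --increments '[[[-0.006,0,-0.02],[0,0,0]],[[-0.01,0,-0.06],[0,0,0]],[[-0.01,0,-0.1],[0,0,0]],[[0.02,0.02,-0.11],[0,0,0]],[[0.065,0.04,-0.11],[0,0,0]]]' --hand -1

```text
time: 43.6
ee_pos: [0.6547, -0.0903, 0.372]
eef_rot: [0.061, 0.998, -0.001, 0.002]
ft_force: [0.1, 1.1, 1.2]
width: 0.0326
```

Emit:
step_arm --increments '[[[0.045,0.015,0],[0,0,0]],[[0.09,0.03,0],[0,0,0]],[[0.135,0.045,0],[0,0,0]],[[0.18,0.05,0],[0,0,0]],[[0.21,0.055,0.03],[0,0,0]]]'

```text
time: 44.1
ee_pos: [0.4521, -0.0101, 0.345]
eef_rot: [0.061, 0.998, 0.0, 0.006]
ft_force: [0.7, -1.2, 0.1]
width: 0.0727
```

Run:
```python
from ov import *
s=r.read_state();print(s["ee_pos"],s["ft_force"],s["width"],W2P(*s["ee_pos"][:2]))
print(go(-.1,0.0005,.10))
im,K,E=cam("side"); crop(im,215,165,90,80,8,"s38")
im,K,E=cam("top"); crop(im,140,125,260,120,3,"t38")
```

```text
[ 0.45207673 -0.01011836  0.34500442] [ 0.65169366 -1.15448985  0.06916301] 0.07274721314305868 (np.float64(-0.09319855637997308), np.float64(-0.0032990857199281104))
[array([0.0096, 0.0036, 0.2449]), array([ 0.0007,  0.0114, -0.0015])]
```

View pics/s38.png

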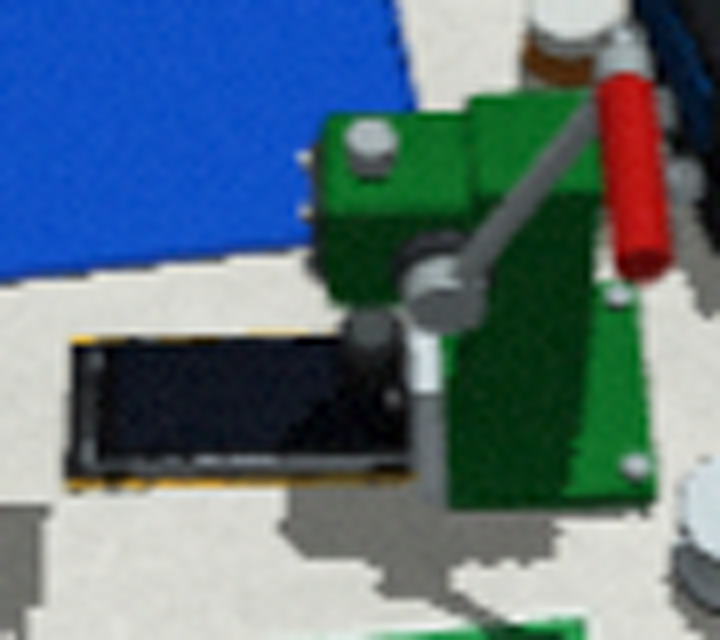

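View pics/t38.png

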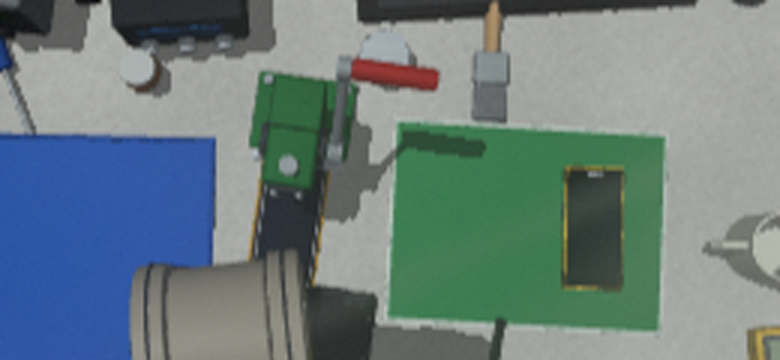

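Screen flush, lever back at rest, phone c still on the mat. Fetch phone b.

Emit:
step_arm --increments '[[[0.004,0.001,0.05],[0,0.003,0]],[[0.0096,0.003,0.1],[0,0.006,-0.001]],[[0.0096,0.0036,0.15],[0,0.01,-0.001]],[[0.0096,0.0036,0.2],[0.0007,0.0114,-0.001]],[[0.0096,0.0036,0.243],[0.0007,0.0114,-0.001]]]' --hand -1

```text
time: 44.7
ee_pos: [0.4394, -0.006, 0.0946]
eef_rot: [0.06, 0.998, -0.001, -0.006]
ft_force: [1.1, -0.0, 0.2]
width: 0.0868
```

Run:
```python
from ov import *
print(go(-.032,0.001,.03))
```

```text
[array([-0.075 ,  0.0019,  0.0637]), array([-0.0022, -0.0115,  0.0002])]
```

Emit:
step_arm --increments '[[[-0.005,0,0.025],[0,-0.004,0]],[[-0.022,0.001,0.048],[-0.001,-0.008,0]],[[-0.047,0.0019,0.062],[-0.002,-0.0115,0]],[[-0.07,0.0019,0.0637],[-0.002,-0.0115,0]],[[-0.073,0.0019,0.0637],[-0.002,-0.0115,0]]]'

```text
time: 45.2
ee_pos: [0.5146, -0.0138, 0.0306]
eef_rot: [0.06, 0.998, -0.001, 0.001]
ft_force: [0.7, 0.3, 1.1]
width: 0.0869
```

Emit:
step_arm --increments '[[[0,0,0],[0,0,0]],[[0,0,0],[0,0,0]]]'

```text
time: 45.4
ee_pos: [0.515, -0.014, 0.0313]
eef_rot: [0.06, 0.998, -0.001, 0.001]
ft_force: [-0.4, 0.6, -0.4]
width: 0.0872
```

Run:
```python
from ov import *
s=r.read_state();print(s["ee_pos"],s["ft_force"],s["width"],W2P(*s["ee_pos"][:2]))
print(go(-.032,0.001,.005))
```

```text
[ 0.51502638 -0.01402578  0.03128886] [-0.44190827  0.61893807 -0.38990589] 0.08723400555541809 (np.float64(-0.030233833791412538), np.float64(0.00035743115427970887))
[array([0.0018, 0.0007, 0.0263]), array([-0.0012,  0.0023, -0.001 ])]
```

Emit:
step_arm --increments '[[[0.001,0.0007,0.007],[-0.001,0.002,0]],[[0.0018,0.0007,0.014],[-0.001,0.002,0]],[[0.0018,0.0007,0.021],[-0.001,0.002,0]],[[0.0018,0.0007,0.026],[-0.001,0.002,0]],[[0.0018,0.0007,0.026],[-0.001,0.002,0]]]' --grip_force 6

```text
time: 45.9
ee_pos: [0.5126, -0.0132, 0.0044]
eef_rot: [0.06, 0.998, -0.0, -0.001]
ft_force: [1.0, 0.9, 0.1]
width: 0.0871
```

Run:
```python
from ov import *
s=r.read_state();print(s["ee_pos"],s["ft_force"],s["width"],W2P(*s["ee_pos"][:2]))
im,K,E=cam("side"); crop(im,210,190,80,60,9,"s39")
```

```text
[ 0.51263712 -0.01315779  0.0043613 ] [1.0323598  0.87289837 0.07947803] 0.08714618325781567 (np.float64(-0.03270981546913633), np.float64(0.0009331612094799348))
```

View pics/s39.png

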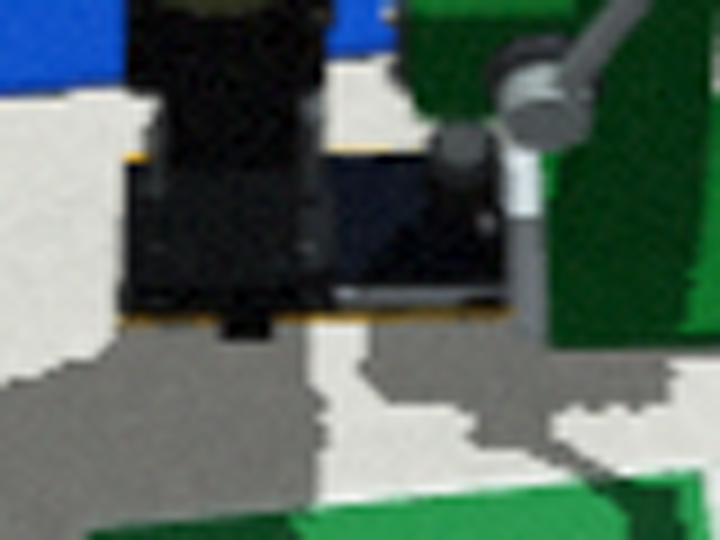

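Emit:
step_arm --increments '[[[0,0,0],[0,0,0]],[[0,0,0],[0,0,0]],[[0,0,0],[0,0,0]],[[0,0,0],[0,0,0]],[[0,0,0],[0,0,0]]]' --hand 0.1 --grip_force 6

```text
time: 46.45
ee_pos: [0.5132, -0.0132, 0.005]
eef_rot: [0.06, 0.998, -0.0, -0.0]
ft_force: [0.3, 0.1, 1.8]
width: 0.0721
```

Emit:
step_arm --increments '[[[0.005,0,0],[0,0,0]],[[0.012,0,0],[0,0,0]],[[0.02,0,0],[0,0,0]],[[0.028,0,0],[0,0,0]],[[0.03,0,0],[0,0,0]]]'

```text
time: 46.95
ee_pos: [0.4823, -0.0094, 0.005]
eef_rot: [0.06, 0.998, -0.0, -0.0]
ft_force: [0.2, 0.2, -1.8]
width: 0.0719
```

Emit:
step_arm --increments '[[[0,-0.007,0],[0,0,0]],[[0,-0.018,0],[0,0,0]],[[0,-0.031,0],[0,0,0]],[[0,-0.045,0],[0,0,0]],[[0,-0.06,0],[0,0,0]]]'

```text
time: 47.45
ee_pos: [0.4748, -0.0706, 0.005]
eef_rot: [0.061, 0.998, -0.0, -0.0]
ft_force: [-0.2, 0.1, -0.3]
width: 0.0719
```

Emit:
step_arm --increments '[[[-0.001,-0.013,0],[0,0,0]],[[-0.003,-0.027,0],[0,0,0]],[[-0.006,-0.041,0],[0,0,-0.003]],[[-0.009,-0.055,0],[0,0,-0.007]],[[-0.012,-0.069,0],[0,0,-0.012]]]'

```text
time: 47.95
ee_pos: [0.4779, -0.1423, 0.005]
eef_rot: [0.055, 0.998, -0.0, -0.001]
ft_force: [1.2, 2.8, -0.9]
width: 0.0722
```

Run:
```python
from ov import *
s=r.read_state();print(s["ee_pos"],s["ft_force"],s["width"])
print(tool_delta((.52,-.25,.005),np.pi/2-.03))
im,K,E=cam("top"); crop(im,210,130,160,110,4,"t40")
```

```text
[ 0.47794622 -0.14226837  0.00502958] [ 1.1685578   2.79544321 -0.89960906] 0.07221057129426578
[array([-0.0537, -0.1024,  0.    ]), array([-0.0003, -0.0012, -0.0805])]
```

View pics/t40.png

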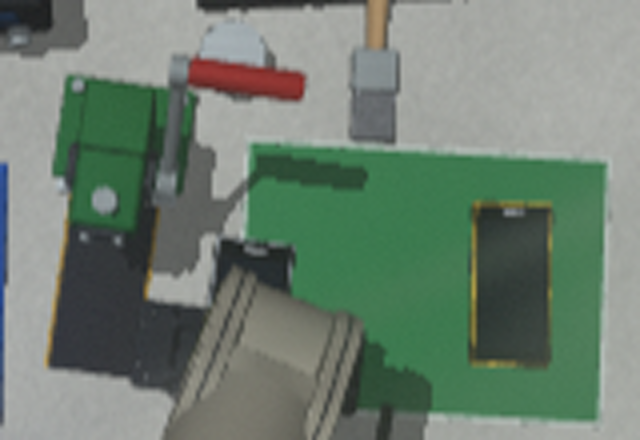

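Emit:
step_arm --increments '[[[-0.006,-0.01,0],[0,0,-0.008]],[[-0.014,-0.022,0],[0,0,-0.018]],[[-0.023,-0.035,0],[0,0,-0.028]],[[-0.032,-0.049,0],[0,0,-0.038]],[[-0.04,-0.063,0],[0,0,-0.048]]]'

```text
time: 48.5
ee_pos: [0.5101, -0.2133, 0.0049]
eef_rot: [0.032, 0.999, -0.001, -0.001]
ft_force: [-0.5, 1.9, -0.1]
width: 0.072
```

Run:
```python
from ov import *
s=r.read_state();print(s["ee_pos"],s["ft_force"],s["width"])
print(tool_delta((.52,-.25,.005),np.pi/2-.03))
```

```text
[ 0.51007157 -0.21329013  0.00492105] [-0.46857497  1.86166801 -0.12670892] 0.07198481476301952
[array([-0.0123, -0.036 , -0.    ]), array([-0.002 , -0.0017, -0.0348])]
```

Emit:
step_arm --increments '[[[-0.004,-0.01,0],[0,0,-0.01]],[[-0.008,-0.021,0],[-0.001,0,-0.02]],[[-0.012,-0.031,0],[-0.002,0,-0.03]],[[-0.0123,-0.035,0],[-0.002,0,-0.034]],[[-0.0123,-0.035,0],[-0.002,0,-0.034]]]'

```text
time: 49.0
ee_pos: [0.5196, -0.2503, 0.0048]
eef_rot: [0.016, 1.0, -0.0, -0.001]
ft_force: [-0.3, -1.1, -1.5]
width: 0.0715
```

Emit:
step_arm --increments '[[[0,0,0],[0,0,0]],[[0,0,0],[0,0,0]],[[0,0,0],[0,0,0]],[[0,0,0],[0,0,0]]]' --hand -1

```text
time: 49.4
ee_pos: [0.5197, -0.2499, 0.0049]
eef_rot: [0.016, 1.0, -0.0, -0.001]
ft_force: [-0.3, -0.2, 0.1]
width: 0.0861
```

Emit:
step_arm --increments '[[[0,0,-0.01],[0,0,0]],[[0,0,-0.03],[0,0,0]],[[0,0,-0.07],[0,0,0]],[[0,0,-0.12],[0,0,0]],[[0,0,-0.17],[0,0,0]]]'

```text
time: 49.9
ee_pos: [0.5195, -0.2498, 0.1774]
eef_rot: [0.016, 1.0, -0.0, -0.001]
ft_force: [0.9, 0.5, -0.1]
width: 0.0869
```

Emit:
step_arm --increments '[[[0.02,0.03,-0.03],[0,0,0]],[[0.04,0.06,-0.06],[0,0,0]],[[0.06,0.105,-0.08],[0,0,0]],[[0.08,0.15,-0.08],[0,0,0]],[[0.09,0.195,-0.08],[0,0,0]]]'

```text
time: 50.4
ee_pos: [0.4348, -0.0509, 0.2592]
eef_rot: [0.017, 1.0, -0.0, 0.001]
ft_force: [1.2, 1.2, -0.3]
width: 0.0869
```

Run:
```python
from ov import *
s=r.read_state();print(s["ee_pos"],s["ft_force"],s["width"])
im,K,E=cam("top"); crop(im,200,120,200,130,4,"t41"); np.savez("top41.npz",im=im,K=K,E=E)
im,K,E=cam("side"); crop(im,200,160,130,190,3.1,"s41"); np.savez("side41.npz",im=im,K=K,E=E)
```

```text
[ 0.43483261 -0.0509138   0.2591595 ] [ 1.15035937  1.23218042 -0.34202816] 0.08691113628204385
```

View pics/t41.png

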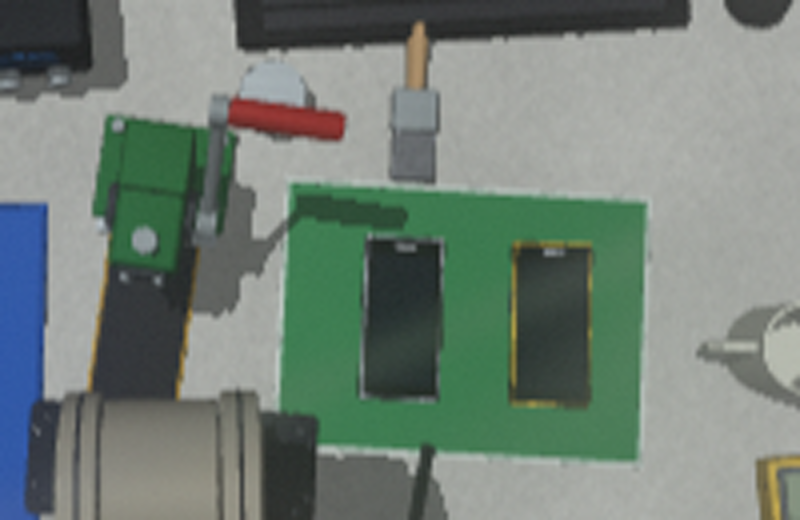

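View pics/s41.png

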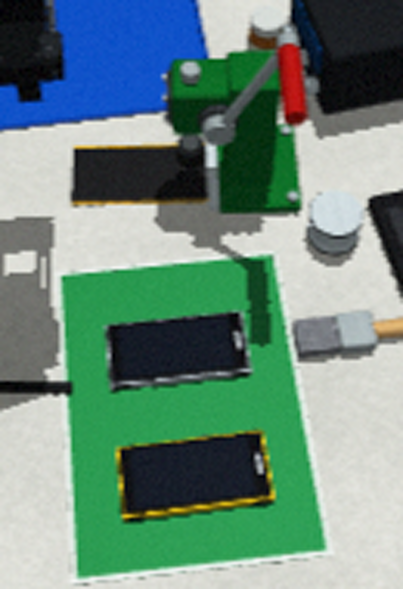

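Run:
```python
from ov import *
im,K,E=cam("side"); crop(im,228,255,66,76,8,"s42")
a=np.load("side0.npz")["im"].astype(int); b=im.astype(int)
d=(np.abs(a-b).max(2)>50).astype(np.uint8)*255; cv2.imwrite("pics/d42.png",cv2.resize(np.hstack([d]),(800,600)))
t0=np.load("top0.npz")["im"].astype(int); t1=cam("top")[0].astype(int); cv2.imwrite("pics/dt42.png",cv2.resize((np.abs(t0-t1).max(2)>50).astype(np.uint8)*255,(800,600)))
```

```text
(no output)
```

View pics/s42.png

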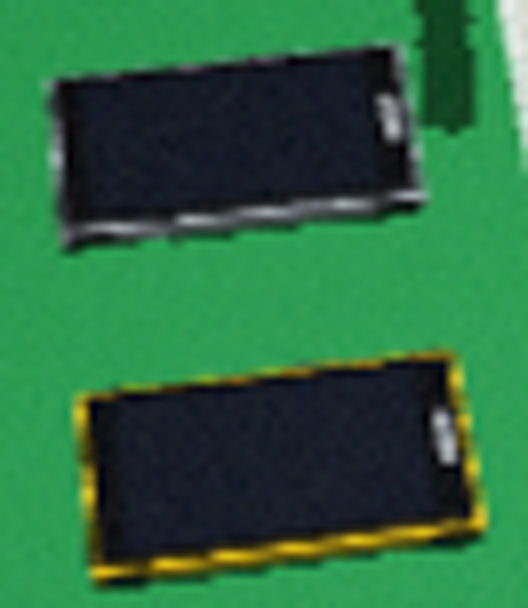

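View pics/dt42.png

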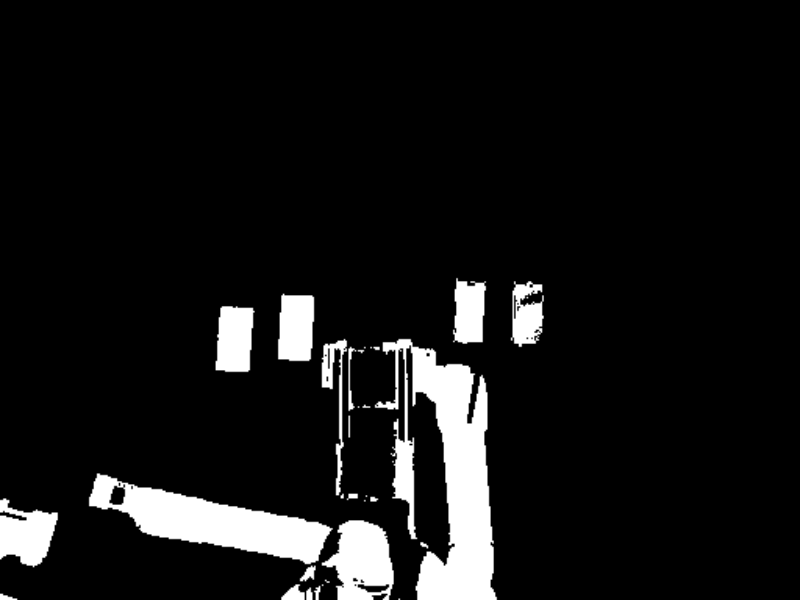

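View pics/d42.png

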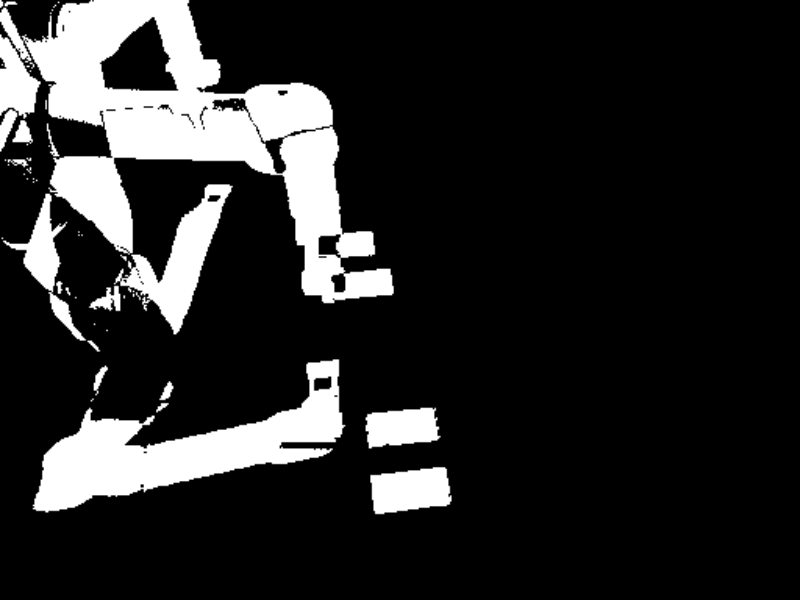

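Run:
```python
from bench import r
print(r.read_state()["joint_vel"].round(3)); print(r.close_job())
```

```text
[ 0.028  0.022  0.039 -0.013  0.003 -0.005  0.011]
the job is handed in; nothing more can be done
None
```

Both phones in this run (yellow phone_c, then silver phone_b; phone_a was not there) were seated against the fence and pressed with the lever pulled to its stop. They now lie wholly on the green mat, about 140 mm apart. The job was handed in at about 50.5 s of the 210 s allowed.

**Last checks:**
- The final pictures show both phones well inside the mat border with their screens looking flush, the lever back at rest and the gripper clear.
- Comparing the first and last pictures, only the phones, the arm and its shadow had changed, so nothing else on the bench moved.
- The screens' being home is judged from the pictures and from reaching the lever stop (25–27 N), as I had no direct reading of the screen angle.

**What went wrong on the way:**
- On the first try at phone_c the fingers closed before they had settled low enough and rested on its glass at about 7 N. This is far below the 40 N the screen needs to go down. I opened, lowered and gripped the frame sides properly.
- Phone_b was knocked about 40 mm aside in the press after I let go of it. I saw this in the picture before using the lever, gripped it again and reseated it at about 5 N.
- The side and top cameras disagreed by 2–5 mm on phone_b's position. I took values in between, and both grips on it went in cleanly.

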